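# Blank off the trim extractor's port with a clamp cap

### The arm

A 6-joint arm with a two-finger parallel gripper is mounted at the origin on the work surface. World frame = base frame: x ahead of the robot, y to its left, z up, the work surface at z = 0. Lengths are in m, angles in rad, forces in N, time in s.
With the tool pointing down it reaches from about 0.3 to 0.875 m from the base axis. Payload 6.4 kg.
Tool frame: the origin (TCP) lies at the very end of the fingers, on their centre line; the grasp point (between the pads) lies 19 mm behind it; z points along the fingers, y is the direction in which the jaws open and shut (so a half turn about z gives the same grasp; the last joint's range is limited). The gripper opens to 85 mm and grips with 20 to 120 N. Pads are 22 mm wide; open, the fingers measure 114 mm over their backs; the gripper's body (76 mm by 85 mm) begins 54 mm behind the grasp point. The pads swing forward as they close: fully open they stand 13 mm farther back than shut.
Start: joints at [-1.419, 0.181, 1.607, -0, 1.354, -0.206], TCP at [0.201, -0.539, 0.231] pointing down, gripper open.
Joint ranges: [-2.99, 2.99], [-0.89, 2.07], [0.3, 2.58], [-1.14, 4.28], [0, 2.63], [-3.12, 3.12]. Speed limits (rad/s): [2.57, 2.57, 3.01, 3.14, 3.14, 3.14].

### API

Orientations are given as a unit quaternion [w, x, y, z].
In Python, from bench import * gives the robot as it stands.
- The arm moves only by the tool arm_command, never from a script. Its argument "motion" is text: rows parted by semicolons, each of 7 numbers parted by spaces: the shift along the tool's x, y, z in units of 0.2 m (1.0 is 0.2 m), then the turn, a rotation vector about the tool's x, y, z in units of 60 degrees (1.0 is 60 degrees), then the opening, from 0 (shut) to 1 (fully open). In form: tx ty tz ax ay az grip; .... A call has 1 to 10 rows; each row shifts and turns the pose as measured when the row begins, along the tool's axes as they then stand; what a row does not reach is not made up. A row lasts 1/12 s, in which the tool goes at most 41.7 mm and 7.16 degrees, less where a joint would pass 70% of its speed; a pose out of reach is approached as far as the arm can. A call with a number of a shift or a turn outside -1 to 1 is refused whole. A call with a gripper value outside its range is refused whole. The fingers move at their own pace and stop on an object; the grip force is fixed at half the most. Time passes only in rows, so rows that do not move let the fingers close. It gives the time, the measured TCP pose, the force and the opening at its end, in the units of the state.
- get_obs(): the state, without advancing time (a new reading comes with each control period).
- camera(name): name is "scene" or "top" or "wrist"; returns a dict with "img" (420x560x3 uint8, red, green, blue), "intrinsics" (3x3 intrinsics, pixels), "pose" (4x4, takes a point from camera to world coordinates); the wrist camera has in their place "mount" (4x4, takes a point from camera to tool coordinates, whose origin is the TCP and whose axes are the flange's). Camera axes: x right, y down, z forward; pixel columns grow to the right and rows downward; lengths in m; the calibration is good to about 2 mm. A picture is of the moment at which its call begins: read the wrist's pose just before it. There is no depth.
- hand_in(): hands the job in, once; it reports no verdict.
Trained networks look in the newest picture that a camera, given by its name, has taken for a name from the list of things; names that differ only in an ending like _2 or _b are one class to them, and where a whole thing is asked for, a point or a joint stands for the part that bears it (a point fixed in the world has none). Each returns a list of dicts, best first, with "conf" (0 to 1); they miss things now and then, are a little off and sometimes report something else, mostly with a low value. They report only what shows in the picture. A call takes as long as a camera call. They do not tell look-alikes from the thing itself.
- search_frame(camera, target): "box" ([left, top, right, bottom] in pixels, round what is visible of it).
The state is a dict: "time_s": time; "q": joint angles; "dq": joint speeds; "joint_efforts": joint torques, N m; "eef_pos": TCP position; "eef_rot": TCP orientation; "wrist_force": force on the tool from outside, world axes, zero at the start; "torque": the same for the moment, N m; "opening": opening from 0.0 (shut) to 1.0 (fully open).
Only numpy, scipy, OpenCV 4.12 (cv2) and the standard library are available. Lean on these libraries where they do the work, as an engineer would, in place of code of your own. Each camera call takes 0.05 s, during which the arm holds its last target.

### The job

Close off the unused port of the blue trim extractor: slide the clamp cap over the barbed stub, past its sprung barbs, until it is fully home against the collar. Then turn the cap's crank screw clockwise until the band is snug on the stub, neither loose nor forced, and let go. Press gently and leave the other things on the table alone.

Things in the scene. Friction and masses are not known exactly. Their poses are not given: they have to be found in the camera images.
- cap: Loose grey blanking cap with a steel worm-drive band, about 0.25 kg, standing on its flat foot. Origin: centre of its round bore (42 mm wide, 50 deep) at the mouth, 34 mm above the foot's underside; x points out of the mouth along the bore, z up. 54 mm across, closed end at x = -54 mm. Foot: y = -24 to 60. Fin on top at y = 0; screw housing at y = 32 to 60, up to z = 26 mm, crank above it.
- fin_grip (a point): Point to grip on the cap's fin, at (-24, 0, 48) mm in the cap's frame, same axes as cap. The fin is 12 mm thick (y), 36 mm long (x), its top 9 mm above this point; it joins the round body 21 mm below it. 25 mm free on both sides.
- screw_axis (a point): On the cap's upright worm screw, at (-14, 46, 63.5) mm in the cap's frame, level with handle_grip. The crank turns about it, clockwise from above to tighten. Running free takes 5 to 6 N at the handle (the cap rocks a little first); after 0.5 to 2 rad (slack varies) the push starts to rise, 10 to 15 N per rad: 4 to 5 N above free running is snug, 7 N above is too much.
- handle_grip (a point): Point to grip on the crank's upright black handle: a sleeve 12 mm across, 40 mm tall (23 mm below to 17 mm above this point), that spins freely on its pin 30 mm from screw_axis, so it is carried round without turning the gripper. It starts towards the cap's closed end and swings round the cap's outer (+y) side, towards the collar.
- shoe: Small steel shoe, 12 x 12 mm, hidden in the cap's foot under the bore, 11 mm behind the mouth. Origin: centre of its top face. The screw lifts it 6 mm per rad against the underside of the stub, which tightens the band.
- stub_home (a point): Root of the stub, on its axis at the collar's face: where the cap's origin comes to lie when home. Axes as stub.
- stub: Fixed aluminium stub, 40 mm across, level, 80 mm above the table. Origin on its axis at the collar's face; x points from tip to extractor, the way the cap is pushed (the fitted cap's axes lie as the stub's), z up. Straight to x = -36 mm, then tapering to 28 mm across at the tip, x = -47. A sprung barb on each side (y), x = -30 to -17, up to 3.4 mm proud, sloped towards the tip.
- collar: Fixed aluminium collar, 62 mm across, behind the stub: its flat face, through its origin, stops the cap's mouth. Axes as stub. Pushing the cap on takes about 10 N over the barbs, a few N once they click into its windows (last 4 mm), then the collar is a hard stop: 8 N there is ample. A ledge lies 3.5 mm under the fitted cap's foot.
- extractor: Fixed blue metal housing, 200 (x) x 250 (y) mm, its top 103 mm above the table; its front stands 14 mm behind the collar's face. Origin on the table under the collar's face; axes as stub.
- screwdriver: Bystander: loose screwdriver lying on the table, origin near its middle.
- oil: Bystander: small bottle, 52 mm across, 130 mm tall, standing; origin at its underside.
- cutting_stick: Bystander: loose white plastic bar, 220 x 12 x 12 mm, lying flat; origin at the centre of its underside.
Mind the look-alikes: they are no part of the job. Of the things that look like the cap, the middle-sized one is meant.

How it is judged:
By the outcome, as a careful person would: the job done as asked, in the order asked, and still so for the second after the job is handed in, with the robot touching nothing.
It also fails if it takes over 64 s, if anything falls off the work surface, if the arm or the gripper's body presses on something with over 40 N, if the wrist force passes 120 N, or if a joint passes its speed limit or range.

## Working session

There is one attempt and no reset: what is moved stays moved. The work goes in short steps, Python scripts to look and compute and a tool call to move; the robot and the scene stay as the last step left them, time stands still between calls to the robot, and variables do not carry over. Pictures are saved under pics/ and viewed, and the job is handed in when it is done.

Besides the shell and the picture viewer there is one more tool, called after ">>>" by a JSON object that holds its "method" and its "body". arm_command: Moves the arm, as the interface text tells. Shifts and turns lie within -1 to 1; 1 stands for 0.2 m of shift or 60 degrees of turn. Its arguments: {"type":"object","properties":{"motion":{"type":"string"}},"required":["motion"]}

```bash
ls; mkdir -p pics; python3 - <<'E'
from bench import *
import cv2
o=get_obs();print(o)
for n in ["scene","top"]:
    c=camera(n);cv2.imwrite(f"pics/{n}0.png",c["img"][:,:,::-1]);print(n,c["intrinsics"],c["pose"])
    for t in ["cap","stub","collar","extractor","oil","cutting_stick","screwdriver","handle_grip"]:
        print(t,[(round(d["conf"],2),[round(v) for v in d["box"]]) for d in search_frame(n,t)])
E
```

```text
pics
{'time_s': 0.0, 'q': array([-1.41931653e+00,  1.81538540e-01,  1.60800328e+00,  2.08343569e-05,
        1.35377314e+00, -2.06314871e-01]), 'dq': array([-0.00146088,  0.00118445, -0.00063678, -0.00208056, -0.00049593,
        0.00067393]), 'joint_efforts': array([ 4.82986270e-04, -4.44871724e+01, -3.51330686e+01, -2.93690946e-04,
        9.26089066e-03, -1.72115517e-06]), 'eef_pos': array([ 0.20130171, -0.53803493,  0.23038783]), 'eef_rot': array([-8.60546593e-04,  9.84040540e-01,  1.77942333e-01,  3.37746892e-05]), 'wrist_force': array([-0.13835701, -0.82822136,  0.04561986]), 'torque': array([ 0.02357566, -0.02073724, -0.03365378]), 'opening': 1.0031412411316627}
scene [[428.70382258   0.         278.5959118 ]
 [  0.         428.70382258 208.2425974 ]
 [  0.           0.           1.        ]] [[-0.75815319  0.53472838 -0.37318802  0.88088894]
 [ 0.65184657  0.6063001  -0.45551754  0.31634454]
 [-0.01731422 -0.58861341 -0.80822922  0.8397545 ]
 [ 0.          0.          0.          1.        ]]
cap [(0.67, [221, 173, 269, 225]), (0.67, [140, 184, 190, 251]), (0.57, [267, 162, 2
[... 448 characters left out ...]
        0.           1.        ]] [[-2.23310037e-02 -9.70261275e-01  2.41027766e-01  3.38158665e-01]
 [-9.99750254e-01  2.18820931e-02 -4.53922431e-03 -1.23833953e-01]
 [-8.69958451e-04 -2.41068936e-01 -9.70507605e-01  9.33787168e-01]
 [ 0.00000000e+00  0.00000000e+00  0.00000000e+00  1.00000000e+00]]
cap [(0.88, [296, 190, 351, 230]), (0.83, [305, 244, 337, 289]), (0.66, [329, 94, 382, 167])]
stub [(0.9, [156, 171, 176, 195]), (0.6, [150, 192, 180, 200])]
collar [(0.61, [149, 192, 175, 199])]
extractor [(0.8, [73, 171, 228, 311])]
oil [(0.94, [382, 199, 418, 231])]
cutting_stick [(0.9, [289, 109, 307, 202])]
screwdriver [(0.58, [376, 242, 396, 342])]
handle_grip [(0.7, [327, 95, 340, 111])]
```

View pics/scene0.png

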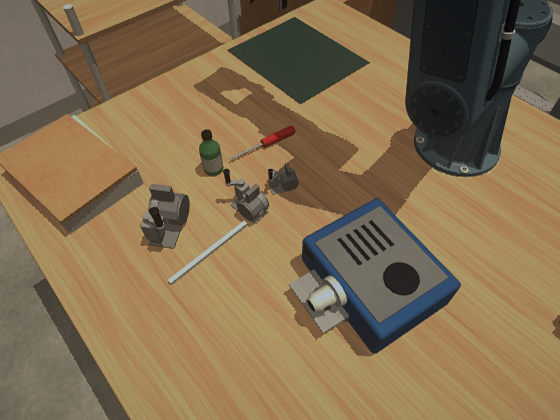

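View pics/top0.png

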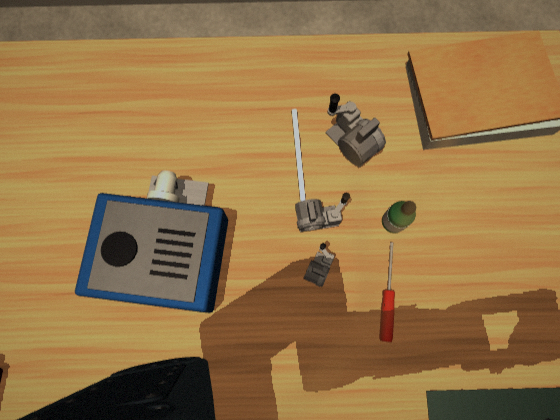

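```bash
python3 - <<'E'
import cv2
a=cv2.imread("pics/top0.png")
cv2.imwrite("pics/topA.png",cv2.resize(a[85:300,280:400],None,fx=2.75,fy=2.75,interpolation=cv2.INTER_CUBIC))
cv2.imwrite("pics/topB.png",cv2.resize(a[160:220,130:230],None,fx=7,fy=7,interpolation=cv2.INTER_CUBIC))
a=cv2.imread("pics/scene0.png")
cv2.imwrite("pics/sceneA.png",cv2.resize(a[150:320,130:360],None,fx=3.4,fy=3.4,interpolation=cv2.INTER_CUBIC))
E
```

```text
(no output)
```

View pics/topA.png

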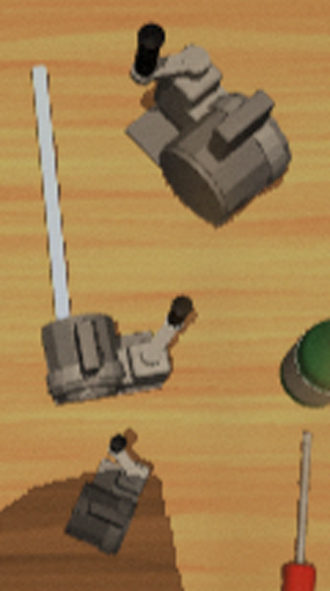

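View pics/topB.png

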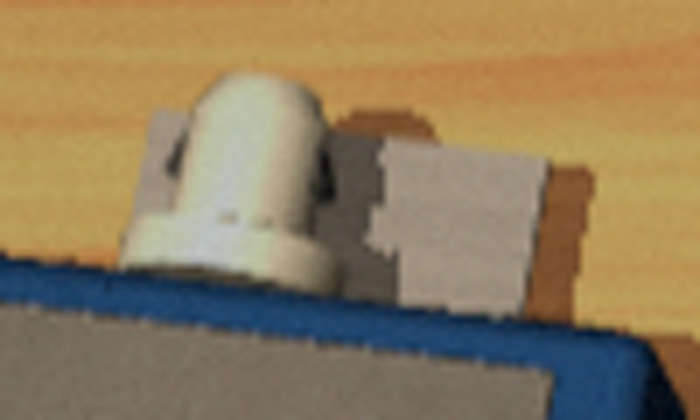

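View pics/sceneA.png

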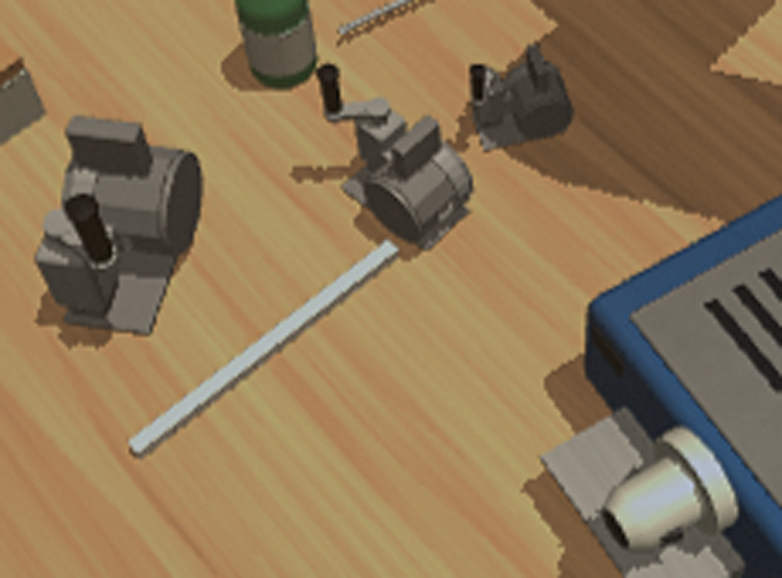

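Look-alikes seen in the top picture are the big cap at (355,130), the middle cap at (320,212) and the small one at (320,266). The middle one at (320,212) is the target. Its closed end is up in the picture (world +x), next to the stick's end, and its mouth faces the robot. The stub is at (166,184), also lying along world x. Next I'll compute rough positions.

```bash
cat > h.py <<'E'
from bench import *
import numpy as np, cv2
from scipy.spatial.transform import Rotation as R
def rot(o): q=o["eef_rot"]; return R.from_quat([q[1],q[2],q[3],q[0]]).as_matrix()
def tcp():
    o=get_obs();T=np.eye(4);T[:3,:3]=rot(o);T[:3,3]=o["eef_pos"];return T
def shot(n,fn=None):
    T=tcp();c=camera(n)
    P=c["pose"] if "pose" in c else T@c["mount"]
    if fn: cv2.imwrite(fn,c["img"][:,:,::-1])
    return c["img"],c["intrinsics"],P
def ray(K,P,uv,z):
    d=P[:3,:3]@np.linalg.solve(K,[uv[0],uv[1],1]);o=P[:3,3];return o+d*(z-o[2])/d[2]
def proj(K,P,X):
    X=np.atleast_2d(X);Y=(X-P[:3,3])@P[:3,:3];p=Y@K.T;return p[:,:2]/p[:,2:]
E
python3 - <<'E'
from h import *
i,K,P=shot("top")
def A(x,y):return (280+x/2.75,85+y/2.75)
def B(x,y):return (130+x/7,160+y/7)
print("fin ends z=.091",ray(K,P,A(88,320),.091),ray(K,P,A(98,368),.091))
print("handle top z~.0975+.017",ray(K,P,A(182,303),.1145))
print("screw",ray(K,P,A(152,352),.085))
print("stub tip top z=.094",ray(K,P,B(258,75),.09), "collar top ",ray(K,P,B(240,215),.111))
print("ledge corners",ray(K,P,B(548,160),.04),ray(K,P,B(157,108),.04))
print("box front corner top",ray(K,P,(228,207),.103),ray(K,P,(100,194),.103))
print(camera("wrist"))
E
```

```text
fin ends z=.091 [ 0.5636938  -0.18557946  0.091     ] [ 0.52863921 -0.19126942  0.091     ]
handle top z~.0975+.017 [ 0.56811004 -0.24934843  0.1145    ]
screw [ 0.54077007 -0.23053552  0.085     ]
stub tip top z=.094 [0.63351459 0.10036211 0.09      ] collar top  [0.58584949 0.09809414 0.111     ]
ledge corners [0.62227752 0.02595139 0.04      ] [0.64126115 0.14352955 0.04      ]
box front corner top [ 0.55293366 -0.02326028  0.103     ] [0.58444415 0.22416904 0.103     ]
{'img': array([[[112,  82,  52],
        [112,  81,  51],
        [111,  81,  50],
        ...,
        [155, 122,  77],
        [155, 123,  78],
        [155, 123,  76]],

       [[111,  81,  50],
        [110,  80,  49],
        [112,  80,  50],
        ...,
        [156, 123,  77],
        [156, 125,  79],
        [155, 123,  77]],

       [[110,  80,  50],
        [108,  80,  49],
        [110,  81,  50],
        ...,
        [156, 122,  76],
        [156, 123,  77],
        [156, 123,  77]],

       ...,

       [[  5,   6,   4],
        [  5,   2,   2],
        [  6,   7,   6],
        ...,
        [ 11,  10,
[... 243 characters left out ...]
  3],
        [  6,   7,   8],
        [ 10,   8,  10],
        ...,
        [  9,   9,   9],
        [  7,   7,   5],
        [  6,   7,   4]]], shape=(420, 560, 3), dtype=uint8), 'intrinsics': array([[354.5824998 ,   0.        , 279.69431278],
       [  0.        , 354.5824998 , 214.79351117],
       [  0.        ,   0.        ,   1.        ]]), 'mount': array([[ 7.17782500e-04, -9.53621308e-01, -3.01008116e-01,
         7.67975871e-02],
       [ 9.99999383e-01,  4.29175874e-04,  1.02492518e-03,
        -7.28742433e-05],
       [-8.48205070e-04, -3.01008666e-01,  9.53621027e-01,
        -1.42109436e-01],
       [ 0.00000000e+00,  0.00000000e+00,  0.00000000e+00,
         1.00000000e+00]])}
```

```bash
cat >> h.py <<'E'
def plan(p,yawx,n=None):
    """target TCP p, tool pointing down with tool x at world yaw (deg). prints total & per-row shift for a straight move done after the turn"""
    T=tcp();c,s=np.cos(np.radians(yawx)),np.sin(np.radians(yawx))
    Rt=np.array([[c,s,0],[s,-c,0],[0,0,-1.]])
    rv=R.from_matrix(T[:3,:3].T@Rt).as_rotvec(degrees=True)/60
    d=Rt.T@(np.array(p)-T[:3,3])/.2
    d0=T[:3,:3].T@(np.array(p)-T[:3,3])/.2
    print("turn units",rv.round(3),"shift after turn",d.round(3),"shift before turn",d0.round(3),"rows>=",int(np.ceil(np.linalg.norm(d)/.2085)))
def st():
    o=get_obs();M=rot(o);print("t",round(o["time_s"],2),"p",o["eef_pos"].round(4),"yawx",round(np.degrees(np.arctan2(M[1,0],M[0,0])),2),"tilt",M[:2,2].round(4),"F",o["wrist_force"].round(2),"tq",o["torque"].round(2),"op",round(o["opening"],3))
E
python3 -c "
from h import *
st();plan([.52,-.195,.225],9)"
```

```text
t 1.0 p [ 0.2014 -0.5386  0.2313] yawx 20.5 tilt [-0.      0.0001] F [-0.49 -0.28 -0.18] tq [ 0.04 -0.05  0.  ] op 0.998
turn units [-0.    -0.     0.192] shift after turn [ 1.842 -1.447  0.031] shift before turn [ 2.094 -1.051  0.031] rows>= 12
```

>>> {"method": "arm_command", "body": {"motion": "0.08 -0.04 0 0 0 0.096 0.3; 0.15 -0.1 0 0 0 0.096 0.3; 0.16 -0.12 0 0 0 0 0.3; 0.16 -0.12 0 0 0 0 0.3; 0.16 -0.12 0 0 0 0 0.3; 0.16 -0.12 0 0 0 0 0.3; 0.16 -0.12 0 0 0 0 0.3; 0.16 -0.12 0 0 0 0 0.3; 0.16 -0.12 0 0 0 0 0.3; 0.16 -0.12 0 0 0 0 0.3"}}

```text
time_s: 1.83
eef_pos: [0.4676, -0.2682, 0.2313]
eef_rot: [0.003, 0.998, 0.066, 0.0]
wrist_force: [0.7, -1.0, 0.2]
opening: 0.301
```

```bash
python3 -c "
from h import *
st();plan([.52,-.195,.225],9)"
```

```text
t 1.83 p [ 0.4676 -0.2682  0.2313] yawx 7.52 tilt [ 0.0005 -0.0058] F [ 0.65 -1.05  0.17] tq [-0.02 -0.02  0.01] op 0.301
turn units [ 0.006  0.    -0.025] shift after turn [ 0.316 -0.321  0.032] shift before turn [ 0.308 -0.329  0.03 ] rows>= 3
```

>>> {"method": "arm_command", "body": {"motion": "0.1 -0.11 0.01 0 0 -0.025 0.3; 0.1 -0.1 0.01 0 0 0 0.3; 0.08 -0.08 0.01 0 0 0 0.3; 0.02 -0.02 0 0 0 0 0.3; 0 0 0 0 0 0 0.3"}}

```text
time_s: 2.25
eef_pos: [0.5248, -0.1872, 0.2256]
eef_rot: [0.003, 0.996, 0.084, 0.002]
wrist_force: [-0.7, -0.1, -0.6]
opening: 0.302
```

```bash
python3 -c "
from h import *
st()
i,K,P=shot('wrist','pics/w1.png');np.savez('w1.npz',K=K,P=P)
for t in ['cap','fin_grip','screw_axis','handle_grip']:
  print(t,[(round(d['conf'],2),[round(v) for v in d['box']]) for d in search_frame('wrist',t)])
st()"
```

```text
t 2.25 p [ 0.5248 -0.1872  0.2256] yawx 9.66 tilt [ 0.0039 -0.0053] F [-0.72 -0.07 -0.61] tq [-0.    0.02  0.02] op 0.302
cap [(0.88, [250, 230, 311, 303]), (0.88, [385, 0, 524, 64]), (0.72, [249, 129, 385, 200])]
fin_grip [(0.9, [247, 133, 386, 196]), (0.86, [248, 225, 308, 305]), (0.84, [390, 0, 525, 64])]
screw_axis [(0.73, [248, 130, 385, 197]), (0.68, [387, 0, 524, 63]), (0.68, [269, 1, 292, 124]), (0.6, [245, 227, 307, 302]), (0.58, [0, 20, 106, 340])]
handle_grip [(0.93, [353, 156, 384, 181]), (0.68, [281, 240, 296, 264])]
t 2.5 p [ 0.5235 -0.1899  0.2257] yawx 9.41 tilt [ 0.0039 -0.0058] F [-0.66 -0.75  0.85] tq [-0.03  0.01  0.07] op 0.302
```

View pics/w1.png

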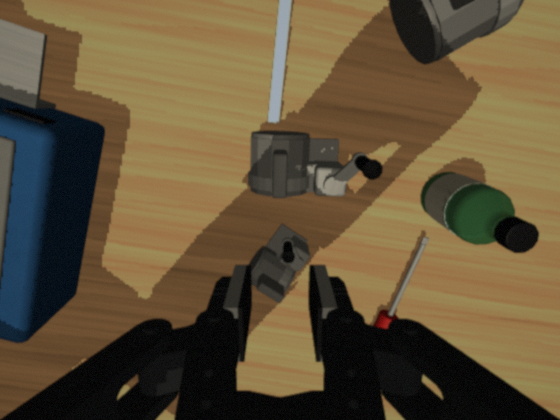

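```bash
python3 - <<'E'
import cv2
a=cv2.imread("pics/w1.png")
cv2.imwrite("pics/w1c.png",cv2.resize(a[105:225,235:395],None,fx=5,fy=5,interpolation=cv2.INTER_CUBIC))
E
```

```text
(no output)
```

View pics/w1c.png

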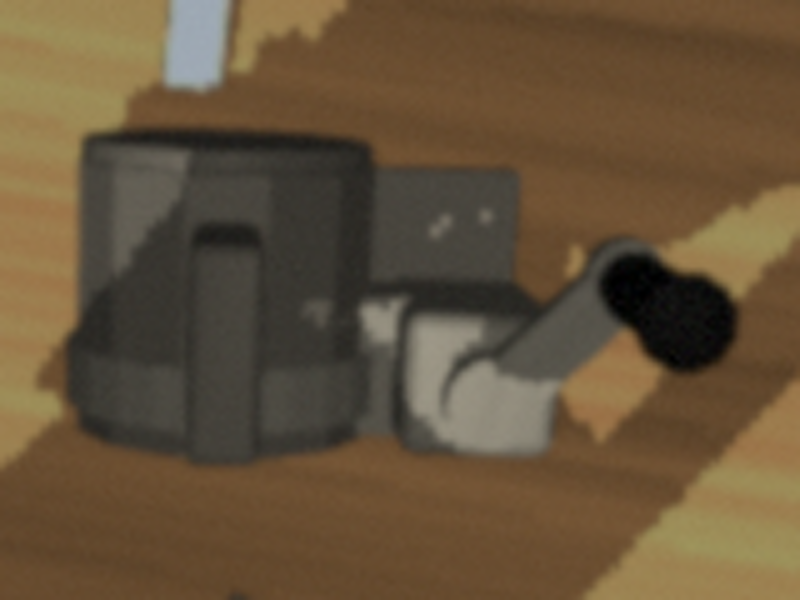

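```bash
python3 - <<'E'
from h import *
z=np.load('w1.npz');K,P=z['K'],z['P']
f=lambda x,y:(235+x/5-.4,105+y/5-.4)
a=[ray(K,P,f(*u),.091) for u in [(193,247),(262,247),(258,462),(188,460)]]
for v in a: print(v.round(4))
far=(a[0]+a[1])/2;near=(a[2]+a[3])/2;d=near-far
print("len",np.linalg.norm(d),"w",np.linalg.norm(a[1]-a[0]),"yaw capx",np.degrees(np.arctan2(d[1],d[0])),"mid(x=-24)",(far+near)/2)
# foot corner closed end z~.004? , closed end body silhouette
yaw=np.degrees(np.arctan2(d[1],d[0]))
c,s=np.cos(np.radians(yaw)),np.sin(np.radians(yaw));Rc=np.array([[c,-s,0],[s,c,0],[0,0,1]])
org=(far+near)/2-Rc@np.array([-.024,0,.057])
print("cap origin",org)
def show(n,X): print(n,((proj(K,P,org+Rc@(np.array(X)/1000))[0]-[235,105]+.4)*5).round())
show("foot corner (-?,60)",[-54,60,-34]);show("screw top",[-14,46,40]);show("screw 63",[-14,46,63.5])
for ang in (180,150,135,120,105,90):
  t=np.radians(ang);h=[-14+30*np.cos(t),46+30*np.sin(t)]
  show(f"handle {ang} bot",h+[40.5]);show("  top",h+[80.5])
show("end top",[-54,0,27]);show("mouth side",[0,27,0]);show("mouth side",[0,-27,0]);show("close side",[-54,27,0])
E
```

```text
[ 0.5629 -0.1766  0.091 ]
[ 0.5647 -0.1872  0.091 ]
[ 0.5307 -0.1926  0.091 ]
[ 0.5291 -0.1814  0.091 ]
len 0.034285843340737865 w 0.010717926793039375 yaw capx -171.4857890477337 mid(x=-24) [ 0.54686084 -0.18445881  0.091     ]
cap origin [ 0.52312534 -0.18801212  0.034     ]
foot corner (-?,60) [522. 129.]
screw top [495. 400.]
screw 63 [518. 433.]
handle 180 bot [507. 222.]
  top [552. 255.]
handle 150 bot [597. 248.]
  top [654. 286.]
handle 135 bot [632. 278.]
  top [694. 320.]
handle 120 bot [657. 316.]
  top [723. 363.]
handle 105 bot [671. 359.]
  top [738. 412.]
handle 90 bot [672. 404.]
  top [739. 463.]
end top [228. 147.]
mouth side [361. 424.]
mouth side [ 81. 419.]
close side [373. 138.]
```

```bash
python3 -c "
from h import *
st();plan([.5469,-.1848,.12],8.5)"
```

```text
t 2.5 p [ 0.5235 -0.1899  0.2257] yawx 9.41 tilt [ 0.0039 -0.0058] F [-0.66 -0.75  0.85] tq [-0.03  0.01  0.07] op 0.302
turn units [ 0.006 -0.003  0.015] shift after turn [ 0.119 -0.008  0.529] shift before turn [ 0.118 -0.01   0.529] rows>= 3
```

>>> {"method": "arm_command", "body": {"motion": "0.06 -0.005 0.1 0.006 -0.003 0.015 0.3; 0.06 0 0.15 0 0 0 0.3; 0 0 0.15 0 0 0 0.3; 0 0 0.08 0 0 0 0.3; 0 0 0.02 0 0 0 0.3; 0 0 0 0 0 0 0.3"}}

```text
time_s: 3.0
eef_pos: [0.5472, -0.1945, 0.1259]
eef_rot: [0.003, 0.998, 0.068, 0.003]
wrist_force: [-1.0, 0.2, 0.1]
opening: 0.302
```

```bash
python3 -c "
from h import *
st();plan([.5469,-.1848,.065],8.5)
shot('wrist','pics/w2.png')"
```

```text
t 3.0 p [ 0.5472 -0.1945  0.1259] yawx 7.79 tilt [ 0.0058 -0.0052] F [-1.04  0.21  0.15] tq [-0.05 -0.02  0.01] op 0.302
turn units [ 0.006 -0.005 -0.012] shift after turn [ 0.006 -0.048  0.305] shift before turn [ 0.003 -0.05   0.304] rows>= 2
```

View pics/w2.png

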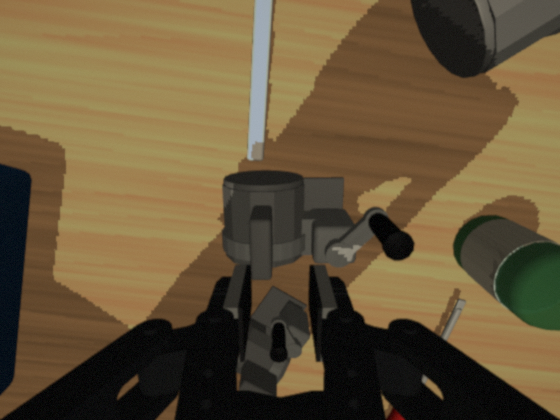

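>>> {"method": "arm_command", "body": {"motion": "0.005 -0.05 0 0.006 -0.005 -0.012 0.3; 0 0 0 0 0 0 0.3"}}

```text
time_s: 3.22
eef_pos: [0.5475, -0.1857, 0.1288]
eef_rot: [0.001, 0.997, 0.074, 0.001]
wrist_force: [0.2, 0.6, -0.4]
opening: 0.298
```

```bash
python3 -c "
from h import *
st();plan([.5469,-.1848,.065],8.5)
i,K,P=shot('wrist','pics/w3.png');np.savez('w3.npz',K=K,P=P)
cv2.imwrite('pics/w3c.png',cv2.resize(cv2.imread('pics/w3.png')[150:350,190:430],None,fx=3,fy=3,interpolation=2))"
```

```text
t 3.22 p [ 0.5475 -0.1857  0.1288] yawx 8.44 tilt [ 0.0021 -0.0009] F [ 0.17  0.55 -0.39] tq [ 0.    0.03 -0.01] op 0.298
turn units [ 0.001 -0.002 -0.001] shift after turn [-0.002 -0.005  0.319] shift before turn [-0.003 -0.005  0.319] rows>= 2
```

View pics/w3c.png

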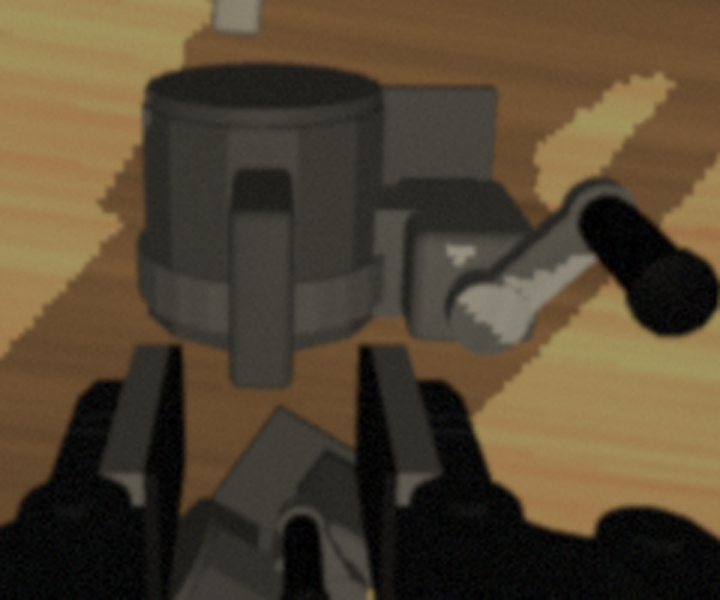

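```bash
python3 - <<'E'
from h import *
z=np.load('w3.npz');K,P=z['K'],z['P']
f=lambda x,y:(190+x/3-.33,150+y/3-.33)
a=[ray(K,P,f(*u),.091) for u in [(233,210),(291,212),(293,387),(231,387)]]
far=(a[0]+a[1])/2;near=(a[2]+a[3])/2;d=near-far
print("len",np.linalg.norm(d),"w",np.linalg.norm(a[1]-a[0]),"yaw",np.degrees(np.arctan2(d[1],d[0])),(far+near)/2)
st();plan(list(((far+near)/2)[:2])+[.065],np.degrees(np.arctan2(d[1],d[0]))+180)
E
```

```text
len 0.034826131762638934 w 0.010339673773646727 yaw -171.65432004128473 [ 0.54709178 -0.18445873  0.091     ]
t 3.27 p [ 0.548  -0.1866  0.1293] yawx 8.42 tilt [ 0.0034 -0.0025] F [ 0.18 -0.54 -0.1 ] tq [ 0.04  0.   -0.02] op 0.299
turn units [ 0.003 -0.003  0.001] shift after turn [-0.003 -0.011  0.321] shift before turn [-0.004 -0.012  0.321] rows>= 2
```

>>> {"method": "arm_command", "body": {"motion": "-0.003 -0.011 0.08 0.003 -0.003 0 0.3; 0 0 0.08 0 0 0 0.3; 0 0 0.08 0 0 0 0.3; 0 0 0.05 0 0 0 0.3; 0 0 0.02 0 0 0 0.3; 0 0 0 0 0 0 0.3"}}

```text
time_s: 3.77
eef_pos: [0.5532, -0.187, 0.0743]
eef_rot: [0.005, 0.997, 0.075, 0.007]
wrist_force: [-0.8, 0.9, -0.2]
opening: 0.302
```

```bash
python3 -c "
from h import *
st();plan([.5471,-.1845,.065],8.4)"
```

```text
t 3.77 p [ 0.5532 -0.187   0.0743] yawx 8.56 tilt [ 0.014  -0.0086] F [-0.81  0.91 -0.23] tq [ 0.03  0.01 -0.02] op 0.302
turn units [ 0.01  -0.012  0.003] shift after turn [-0.028 -0.017  0.046] shift before turn [-0.029 -0.017  0.046] rows>= 1
```

>>> {"method": "arm_command", "body": {"motion": "-0.028 -0.017 0.04 0.01 -0.012 0.003 0.3; 0 0 0 0 0 0 0.3"}}

```text
time_s: 3.93
eef_pos: [0.5477, -0.1847, 0.0671]
eef_rot: [0.0, 0.997, 0.073, 0.0]
wrist_force: [-1.2, -1.2, 0.1]
opening: 0.301
```

```bash
python3 -c "
from h import *
st();plan([.5471,-.1845,.065],8.4)"
```

```text
t 3.93 p [ 0.5477 -0.1847  0.0671] yawx 8.38 tilt [ 0.0007 -0.0005] F [-1.16 -1.19  0.13] tq [-0.02  0.02 -0.  ] op 0.301
turn units [ 0.001 -0.001 -0.   ] shift after turn [-0.003 -0.001  0.011] shift before turn [-0.003 -0.001  0.011] rows>= 1
```

Well aligned. I'll close the fingers.

>>> {"method": "arm_command", "body": {"motion": "-0.002 0 0.008 0 0 0 0.22; 0 0 0 0 0 0 0.16; 0 0 0 0 0 0 0.08; 0 0 0 0 0 0 0; 0 0 0 0 0 0 0; 0 0 0 0 0 0 0"}}

```text
time_s: 4.43
eef_pos: [0.5476, -0.1849, 0.0664]
eef_rot: [0.0, 0.997, 0.073, 0.001]
wrist_force: [0.0, 0.2, -1.6]
opening: 0.126
```

```bash
python3 -c "
from h import *
st()
i,K,P=shot('wrist','pics/w4.png');np.savez('w4.npz',K=K,P=P);st()"
```

```text
t 4.43 p [ 0.5476 -0.1849  0.0664] yawx 8.37 tilt [ 0.0016 -0.0009] F [ 0.04  0.23 -1.57] tq [ 0.09 -0.06  0.01] op 0.126
t 4.48 p [ 0.5476 -0.185   0.0664] yawx 8.37 tilt [ 0.0016 -0.0009] F [ 0.5  -0.3  -2.17] tq [-0.02 -0.04  0.07] op 0.132
```

View pics/w4.png

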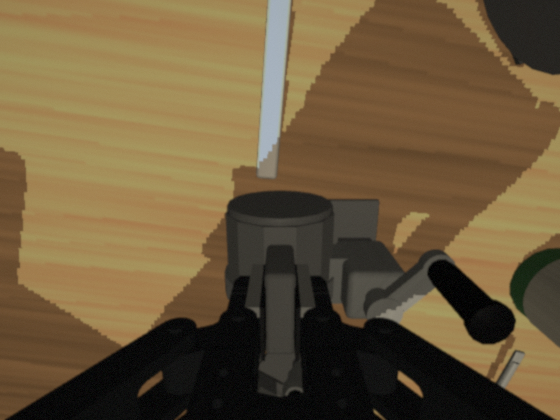

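>>> {"method": "arm_command", "body": {"motion": "0 0 -0.04 0 0 0 0; 0 0 -0.1 0 0 0 0; 0 0 -0.12 0 0 0 0; 0 0 -0.12 0 0 0 0; 0 0 -0.1 0 0 0 0; 0 0 -0.05 0 0 0 0; 0 0 0 0 0 0 0"}}

```text
time_s: 5.07
eef_pos: [0.5452, -0.1837, 0.1768]
eef_rot: [-0.001, 0.997, 0.073, -0.002]
wrist_force: [0.8, 0.5, -2.2]
opening: 0.127
```

```bash
python3 -c "
from h import *
st();plan([.63,-.02,.22],-7)
shot('wrist','pics/w5.png')"
```

```text
t 5.07 p [ 0.5452 -0.1837  0.1768] yawx 8.36 tilt [-0.004   0.0024] F [ 0.77  0.51 -2.2 ] tq [ 0.05 -0.01  0.03] op 0.127
turn units [-0.002  0.004  0.256] shift after turn [ 0.321 -0.864 -0.216] shift before turn [ 0.537 -0.749 -0.216] rows>= 5
```

View pics/w5.png

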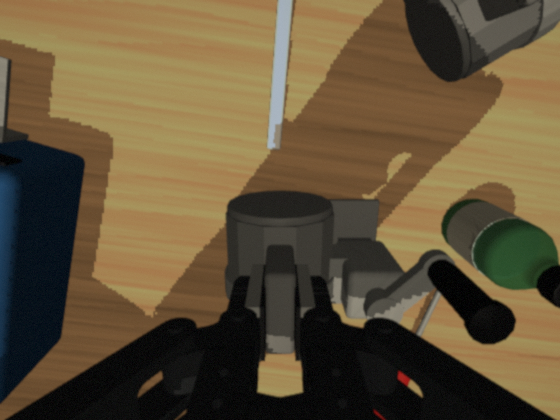

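>>> {"method": "arm_command", "body": {"motion": "0.05 -0.05 -0.03 0 0 0.03 0; 0.06 -0.1 -0.04 0 0 0.05 0; 0.06 -0.12 -0.04 0 0 0.06 0; 0.05 -0.12 -0.03 0 0 0.06 0; 0.05 -0.12 -0.03 0 0 0.03 0; 0.04 -0.12 -0.02 0 0 0.02 0; 0.03 -0.08 -0.01 0 0 0 0; 0.02 -0.04 0 0 0 0 0; 0 0 0 0 0 0 0; 0 0 0 0 0 0 0"}}

```text
time_s: 5.95
eef_pos: [0.6147, -0.0265, 0.2006]
eef_rot: [-0.004, 0.998, -0.066, -0.014]
wrist_force: [0.2, 0.1, -2.8]
opening: 0.127
```

```bash
python3 -c "
from h import *
st();plan([.63,-.02,.22],-7)
i,K,P=shot('wrist','pics/w6.png');np.savez('w6.npz',K=K,P=P);st()"
```

```text
t 5.95 p [ 0.6147 -0.0265  0.2006] yawx -7.61 tilt [-0.0269  0.0098] F [ 0.16  0.08 -2.78] tq [ 0.04 -0.04 -0.03] op 0.127
turn units [-0.006  0.027 -0.01 ] shift after turn [ 0.072 -0.042 -0.097] shift before turn [ 0.069 -0.043 -0.099] rows>= 1
t 6.0 p [ 0.6144 -0.0267  0.2004] yawx -7.65 tilt [-0.0274  0.0101] F [-0.58  0.36 -2.82] tq [ 0.01 -0.04  0.01] op 0.126
```

View pics/w6.png

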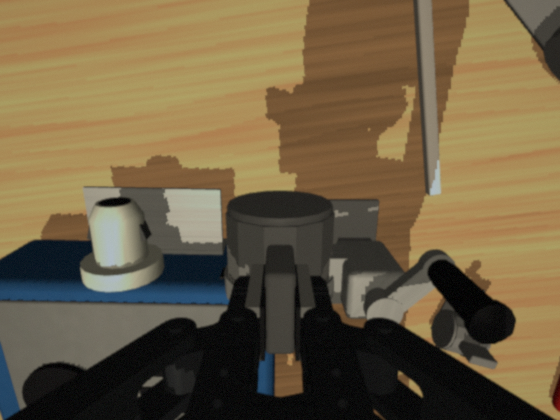

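```bash
python3 - <<'E'
import cv2
a=cv2.imread("pics/w6.png")
cv2.imwrite("pics/w6c.png",cv2.resize(a[180:300,70:230],None,fx=5,fy=5,interpolation=cv2.INTER_CUBIC))
E
```

```text
(no output)
```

View pics/w6c.png

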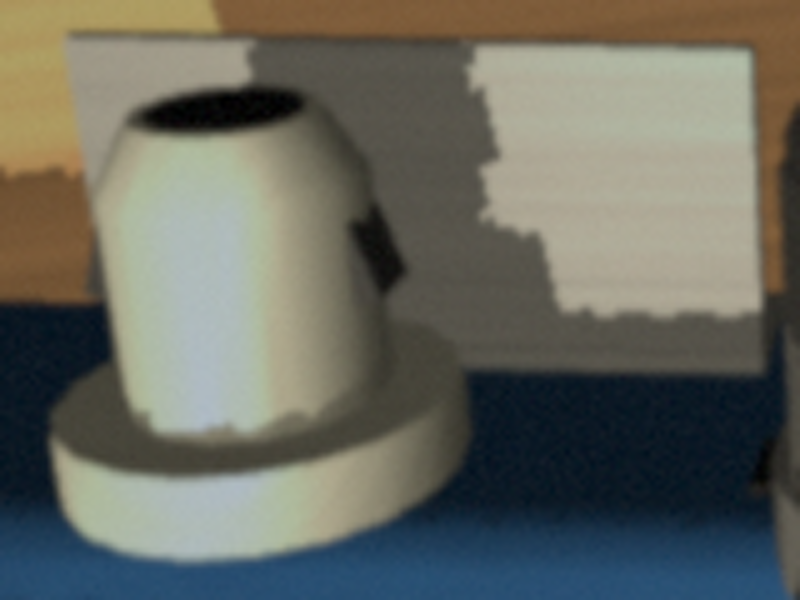

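```bash
cat > fitstub.py <<'E'
from h import *
from scipy.optimize import least_squares
z=np.load('w6.npz');K,P=z['K'],z['P']
f=lambda x,y:(70+x/5-.4,180+y/5-.4)
col=[f(*u) for u in [(60,442),(100,466),(165,477),(230,475),(300,465),(380,435),(440,395),(468,360)]]
base=[f(*u) for u in [(150,433),(215,440),(290,425)]]
sil=[f(*u) for u in [(98,215),(104,260),(112,320),(121,385),(376,200),(385,330)]]
tip=[f(*u) for u in [(130,120),(165,133),(215,133),(265,126),(300,110),(305,100),(270,88),(215,91),(160,102)]]
th=np.linspace(0,2*np.pi,721)
def circ(v,x,r):
    c,s=np.cos(v[2]),np.sin(v[2]);X=np.c_[np.full_like(th,x),r*np.cos(th),r*np.sin(th)]
    return proj(K,P,X@np.array([[c,s,0],[-s,c,0],[0,0,1]])+[v[0],v[1],v[3]])
def dist(pts,C): return [np.linalg.norm(C-p,axis=1).min() for p in pts]
def res(v):
    h=cv2.convexHull(np.vstack([circ(v,-.036,.02),circ(v,0,.02)]).astype(np.float32))
    r=dist(col,circ(v,0,.031))+dist(base,circ(v,0,.02))+[cv2.pointPolygonTest(h,tuple(map(float,p)),True) for p in sil]+dist(tip,circ(v,-.047,.014))
    return np.array(r+[(v[3]-.08)/.001])
s=least_squares(res,[.59,.1,np.radians(172.8),.08],diff_step=1e-4,loss='soft_l1')
print(s.x[:2],np.degrees(s.x[2]),s.x[3],res(s.x).round(1))
E
python3 fitstub.py
```

```text
[0.58634548 0.10632463] 172.7103243887878 0.07961321382280714 [ 0.5  0.2  0.2  0.4  0.7  0.1  0.9  0.3  0.4  0.2  1.2  1.   0.5 -0.2
 -0.9 -0.3  1.5  1.5  0.3  0.1  0.3  0.6  1.9  1.2  1.3  1.2 -0.4]
```

```bash
python3 -c "
from h import *
plan([.70,.0917,.17],-7.3)"
```

```text
turn units [-0.006  0.027 -0.006] shift after turn [ 0.349 -0.642  0.152] shift before turn [ 0.35  -0.643  0.146] rows>= 4
```

>>> {"method": "arm_command", "body": {"motion": "0.06 -0.05 0 -0.006 0.027 -0.006 0; 0.08 -0.1 0.02 0 0 0 0; 0.08 -0.12 0.02 0 0 0 0; 0.06 -0.12 0.03 0 0 0 0; 0.04 -0.12 0.03 0 0 0 0; 0.03 -0.07 0.02 0 0 0 0; 0.01 -0.03 0.01 0 0 0 0; 0 0 0 0 0 0 0"}}

```text
time_s: 6.67
eef_pos: [0.7012, 0.0753, 0.1671]
eef_rot: [0.002, 0.997, -0.071, -0.004]
wrist_force: [0.1, -0.3, -1.5]
opening: 0.128
```

```bash
python3 -c "
from h import *
st();plan([.685,.0937,.1124],-7.3)
plan([.69,.0935,.14],-7.3)"
```

```text
t 6.67 p [0.7012 0.0753 0.1671] yawx -8.11 tilt [-0.0078 -0.0035] F [ 0.14 -0.33 -1.52] tq [0.03 0.06 0.  ] op 0.128
turn units [ 0.004  0.007 -0.013] shift after turn [-0.092 -0.081  0.274] shift before turn [-0.091 -0.081  0.274] rows>= 2
turn units [ 0.004  0.007 -0.013] shift after turn [-0.067 -0.083  0.136] shift before turn [-0.067 -0.083  0.136] rows>= 1
```

>>> {"method": "arm_command", "body": {"motion": "-0.02 -0.05 0.06 0.004 0.007 -0.013 0; -0.03 -0.03 0.09 0 0 0 0; -0.02 0 0.07 0 0 0 0; -0.01 0 0.03 0 0 0 0; 0 0 0 0 0 0 0"}}

```text
time_s: 7.08
eef_pos: [0.6857, 0.0851, 0.1162]
eef_rot: [0.002, 0.998, -0.067, 0.0]
wrist_force: [0.3, -0.5, -2.8]
opening: 0.127
```

```bash
python3 -c "
from h import *
st();plan([.685,.0937,.1124],-7.3)"
```

```text
t 7.08 p [0.6857 0.0851 0.1162] yawx -7.63 tilt [-0.0002 -0.0033] F [ 0.29 -0.48 -2.83] tq [ 0.03 -0.01  0.01] op 0.127
turn units [ 0.003 -0.    -0.006] shift after turn [-0.009 -0.042  0.019] shift before turn [-0.009 -0.042  0.019] rows>= 1
```

>>> {"method": "arm_command", "body": {"motion": "-0.008 -0.042 0.019 0.003 0 -0.006 0; 0 0 0 0 0 0 0"}}

```text
time_s: 7.25
eef_pos: [0.6852, 0.0917, 0.113]
eef_rot: [0.0, 0.998, -0.065, 0.0]
wrist_force: [-1.1, 0.5, -2.1]
opening: 0.126
```

```bash
cat > rel.py <<'E'
from h import *
# cap pose error in stub frame, from TCP
S=np.array([.5863,.1063,.080]);yaw=np.radians(172.7)
c,s=np.cos(yaw),np.sin(yaw);Rs=np.array([[c,-s,0],[s,c,0],[0,0,1]])
def rel():
    T=tcp();o=T[:3,3]+T[:3,:3]@np.array([-.0245,0,.0324])
    e=Rs.T@(o-S)
    o2=get_obs();F=Rs.T@o2["wrist_force"];M=T[:3,:3]
    print("cap in stub mm",(e*1000).round(1),"yawerr",round(np.degrees(np.arctan2(-(Rs.T@M)[1,0],-(Rs.T@M)[0,0])),2),"tilt",(Rs.T@M[:,2])[:2].round(4),"F stub axes",F.round(1),"tq",(Rs.T@o2["torque"]).round(2),"t",round(o2["time_s"],2))
    print("shift to align (tool units, y,z):",(-(e[1])/.2).round(4),((e[2])/.2).round(4),"x remaining units",(e[0]/.2).round(4))
    Rt=np.c_[-Rs[:,0],Rs[:,1],-Rs[:,2]]
    print("turn",(R.from_matrix(M.T@Rt).as_rotvec(degrees=True)/60).round(4))
if __name__=="__main__": rel()
E
python3 -c "
from rel import *
rel()
i,K,P=shot('top','pics/t2.png');np.savez('t2.npz',K=K,P=P)
c,s=np.cos(yaw),np.sin(yaw)
print(proj(K,P,[S+Rs@np.array(x)/1000 for x in [(0,0,31),(0,31,0),(0,-31,0),(-36,20,0),(-36,-20,0),(-47,0,14),(-47,14,0),(-47,-14,0)]]).round(1).tolist())
T=tcp();o=T[:3,3]+T[:3,:3]@np.array([-.0245,0,.0324])
print(proj(K,P,[o+Rs@np.array(x)/1000 for x in [(0,27,0),(0,-27,0),(-42,0,57),(-6,0,57)]]).round(1).tolist())
cv2.imwrite('pics/t2c.png',cv2.resize(cv2.imread('pics/t2.png')[110:230,100:260],None,fx=5,fy=5,interpolation=2))
"
```

```text
cap in stub mm [-75.5   1.8   0.6] yawerr -0.11 tilt [-0.0004  0.0002] F stub axes [ 1.2 -0.4 -2.1] tq [-0.15 -0.05  0.01] t 7.25
shift to align (tool units, y,z): -0.0092 0.0028 x remaining units -0.3774
turn [ 0.0002 -0.0004 -0.0018]
[[160.0, 190.6], [179.6, 196.6], [148.8, 193.4], [177.1, 178.8], [157.3, 176.8], [166.4, 170.3], [175.0, 173.3], [161.2, 171.9]]
[[184.9, 160.1], [158.5, 157.5], [168.1, 127.8], [164.9, 145.3]]
```

View pics/t2c.png

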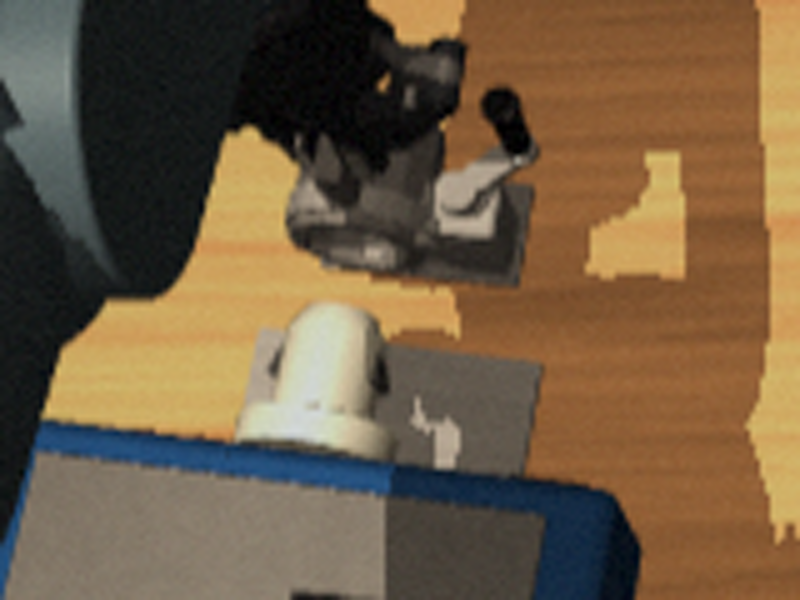

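>>> {"method": "arm_command", "body": {"motion": "-0.03 -0.009 0.003 0 0 0 0; -0.04 0 0 0 0 0 0; -0.03 0 0 0 0 0 0; -0.01 0 0 0 0 0 0; 0 0 0 0 0 0 0"}}

```text
time_s: 7.72
eef_pos: [0.6642, 0.0954, 0.1165]
eef_rot: [0.001, 0.998, -0.065, 0.004]
wrist_force: [0.2, 0.3, -2.4]
opening: 0.126
```

```bash
python3 rel.py
```

```text
cap in stub mm [-54.4   0.9   4. ] yawerr -0.12 tilt [-0.0072  0.001 ] F stub axes [-0.2 -0.4 -2.4] tq [-0.03 -0.05 -0.05] t 7.72
shift to align (tool units, y,z): -0.0043 0.0198 x remaining units -0.2718
turn [ 0.001  -0.0069 -0.002 ]
```

>>> {"method": "arm_command", "body": {"motion": "-0.01 -0.004 0.02 0.001 -0.007 -0.002 0; -0.02 0 0.003 0 -0.001 0 0; -0.02 0 0.003 0 -0.001 0 0"}}

```text
time_s: 7.97
eef_pos: [0.6546, 0.0977, 0.112]
eef_rot: [-0.0, 0.998, -0.063, -0.0]
wrist_force: [-0.0, 1.8, -1.8]
opening: 0.126
```

```bash
python3 rel.py
```

```text
cap in stub mm [-44.4  -0.1  -0.3] yawerr 0.02 tilt [ 0.0005 -0.0003] F stub axes [ 0.2 -1.8 -1.8] tq [-0.05  0.    0.05] t 7.97
shift to align (tool units, y,z): 0.0006 -0.0017 x remaining units -0.2218
turn [-0.0003  0.0005  0.0004]
```

>>> {"method": "arm_command", "body": {"motion": "-0.02 0 0 0 0 0 0; -0.02 0 0.002 0 -0.001 0 0; -0.01 0 0.002 0 -0.001 0 0"}}

```text
time_s: 8.22
eef_pos: [0.6437, 0.0991, 0.1111]
eef_rot: [-0.0, 0.998, -0.063, -0.001]
wrist_force: [2.0, -0.3, 0.1]
opening: 0.13
```

```bash
python3 rel.py
```

```text
cap in stub mm [-33.3  -0.1  -1.3] yawerr 0.03 tilt [ 0.0025 -0.0003] F stub axes [-2.   0.   0.1] tq [-0.07  0.23 -0.05] t 8.22
shift to align (tool units, y,z): 0.0007 -0.0064 x remaining units -0.1665
turn [-0.0003  0.0024  0.0005]
```

>>> {"method": "arm_command", "body": {"motion": "0 0 -0.005 0 0.0024 0 0; -0.015 0 0 0 0 0 0"}}

```text
time_s: 8.38
eef_pos: [0.6407, 0.0995, 0.1124]
eef_rot: [-0.0, 0.998, -0.063, 0.0]
wrist_force: [0.4, -0.3, -4.2]
opening: 0.126
```

```bash
python3 rel.py
```

```text
cap in stub mm [-30.3  -0.1  -0. ] yawerr 0.02 tilt [-0.0008 -0.0003] F stub axes [-0.5  0.3 -4.2] tq [-0.05  0.02  0.02] t 8.38
shift to align (tool units, y,z): 0.0006 -0.0001 x remaining units -0.1516
turn [-0.0003 -0.0008  0.0003]
```

>>> {"method": "arm_command", "body": {"motion": "-0.02 0 0.002 0 0 0 0; -0.02 0 0.001 0 0 0 0; -0.015 0 0.001 0 0 0 0"}}

```text
time_s: 8.63
eef_pos: [0.6313, 0.1008, 0.1126]
eef_rot: [-0.0, 0.998, -0.064, 0.003]
wrist_force: [6.1, -0.5, -3.4]
opening: 0.127
```

```bash
python3 rel.py
```

```text
cap in stub mm [-21.   -0.3   0. ] yawerr -0.0 tilt [-0.0069 -0.0011] F stub axes [-6.2 -0.2 -3.4] tq [-0.18  1.18 -0.03] t 8.63
shift to align (tool units, y,z): 0.0013 0.0 x remaining units -0.1051
turn [-0.001  -0.0066 -0.    ]
```

>>> {"method": "arm_command", "body": {"motion": "-0.02 0 0.001 0 -0.006 0 0; -0.02 0 0 0 -0.001 0 0; -0.015 0 0 0 0 0 0"}}

```text
time_s: 8.88
eef_pos: [0.6236, 0.1016, 0.1136]
eef_rot: [-0.001, 0.998, -0.064, 0.005]
wrist_force: [6.6, 0.1, -8.4]
opening: 0.127
```

```bash
python3 rel.py
```

```text
cap in stub mm [-13.5  -0.2   0.9] yawerr -0.03 tilt [-0.0103 -0.0017] F stub axes [-6.5 -0.9 -8.4] tq [-0.17  1.47  0.03] t 8.88
shift to align (tool units, y,z): 0.0009 0.0047 x remaining units -0.0674
turn [-0.0016 -0.0099 -0.0004]
```

>>> {"method": "arm_command", "body": {"motion": "-0.02 0 0.006 0.001 -0.01 0 0; -0.02 0 0.002 0 -0.002 0 0"}}

```text
time_s: 9.05
eef_pos: [0.617, 0.1024, 0.1127]
eef_rot: [-0.001, 0.998, -0.064, 0.001]
wrist_force: [4.4, 0.2, -3.2]
opening: 0.125
```

```bash
python3 rel.py
```

```text
cap in stub mm [-6.5 -0.2  0.2] yawerr -0.04 tilt [-0.0023 -0.0031] F stub axes [-4.3 -0.7 -3.2] tq [-0.21  0.78 -0.09] t 9.05
shift to align (tool units, y,z): 0.001 0.001 x remaining units -0.0326
turn [-0.003  -0.0022 -0.0007]
```

>>> {"method": "arm_command", "body": {"motion": "-0.012 0 0.002 0.002 -0.003 0 0; -0.012 0 0 0 -0.001 0 0"}}

```text
time_s: 9.22
eef_pos: [0.6123, 0.103, 0.1126]
eef_rot: [-0.003, 0.998, -0.064, 0.0]
wrist_force: [3.7, 0.6, -4.4]
opening: 0.127
```

```bash
python3 rel.py
```

```text
cap in stub mm [-1.7 -0.2  0.2] yawerr -0.04 tilt [ 0.0003 -0.0054] F stub axes [-3.6 -1.  -4.4] tq [-0.11  0.84 -0.02] t 9.22
shift to align (tool units, y,z): 0.0012 0.0009 x remaining units -0.0086
turn [-0.0052  0.0003 -0.0007]
```

>>> {"method": "arm_command", "body": {"motion": "-0.01 0 0.001 -0.005 -0.001 0 0; -0.005 0 0 0 -0.001 0 0"}}

```text
time_s: 9.38
eef_pos: [0.6109, 0.1031, 0.1128]
eef_rot: [-0.0, 0.998, -0.065, 0.001]
wrist_force: [9.4, -0.1, -9.9]
opening: 0.125
```

```bash
python3 rel.py
```

```text
cap in stub mm [-0.4  0.   0.3] yawerr -0.11 tilt [-0.0027 -0.0003] F stub axes [-9.3 -1.1 -9.9] tq [-0.23  1.87 -0.22] t 9.38
shift to align (tool units, y,z): -0.0002 0.0017 x remaining units -0.0018
turn [-0.0003 -0.0026 -0.0018]
```

>>> {"method": "arm_command", "body": {"motion": "-0.001 0 0.003 0 0 0 0; 0 0 0 0 0 0 0"}}

```text
time_s: 9.55
eef_pos: [0.6111, 0.1031, 0.1127]
eef_rot: [0.0, 0.998, -0.065, 0.002]
wrist_force: [3.3, -1.0, -5.0]
opening: 0.13
```

```bash
python3 -c "
from rel import *
rel()
i,K,P=shot('wrist','pics/w7.png');np.savez('w7.npz',K=K,P=P)
i,K,P=shot('scene','pics/s7.png')
cv2.imwrite('pics/s7c.png',cv2.resize(cv2.imread('pics/s7.png')[230:350,260:400],None,fx=5,fy=5,interpolation=2))"
```

```text
cap in stub mm [-0.7 -0.1  0.2] yawerr -0.14 tilt [-0.0045 -0.0003] F stub axes [-3.4  0.6 -5. ] tq [-0.15  0.63 -0.14] t 9.55
shift to align (tool units, y,z): 0.0004 0.0008 x remaining units -0.0033
turn [-0.0003 -0.0043 -0.0024]
```

View pics/w7.png

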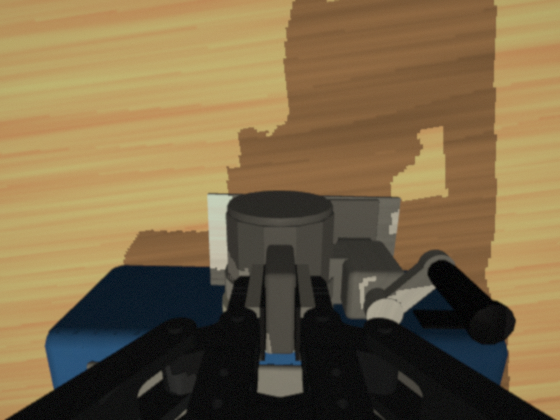

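View pics/s7c.png

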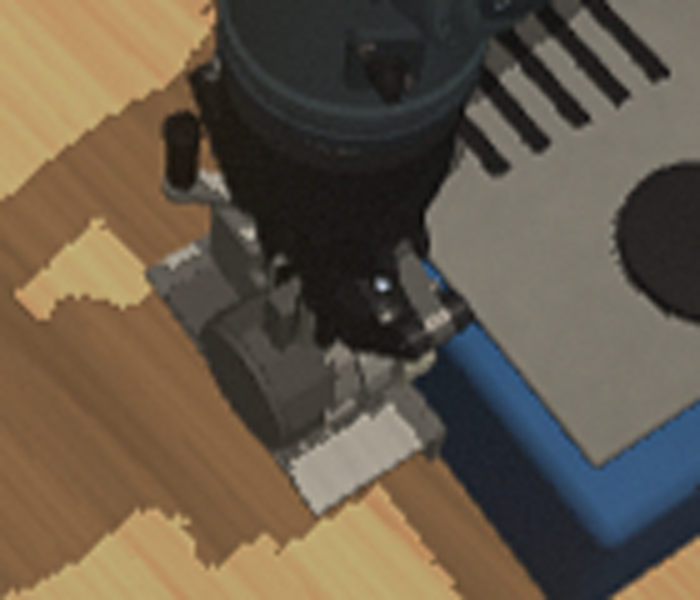

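>>> {"method": "arm_command", "body": {"motion": "-0.008 0 0.001 0 -0.003 0.001 0"}}

```text
time_s: 9.73
eef_pos: [0.6108, 0.1031, 0.1128]
eef_rot: [-0.0, 0.998, -0.066, 0.002]
wrist_force: [11.5, -0.7, -8.1]
opening: 0.124
```

```bash
python3 rel.py
```

```text
cap in stub mm [-0.3 -0.   0.3] yawerr -0.22 tilt [-0.0044 -0.0003] F stub axes [-11.5  -0.8  -8.1] tq [-0.09  2.3  -0.27] t 9.73
shift to align (tool units, y,z): 0.0001 0.0015 x remaining units -0.0017
turn [-0.0003 -0.0042 -0.0036]
```

>>> {"method": "arm_command", "body": {"motion": "-0.006 0 0.001 0 -0.002 0 0"}}

```text
time_s: 9.82
eef_pos: [0.6108, 0.1031, 0.1128]
eef_rot: [-0.0, 0.998, -0.066, 0.003]
wrist_force: [8.3, 0.8, -6.2]
opening: 0.126
```

```bash
python3 rel.py
```

```text
cap in stub mm [-0.4 -0.   0.2] yawerr -0.24 tilt [-0.0054 -0.0006] F stub axes [-8.1 -1.8 -6.2] tq [-0.21  1.68 -0.17] t 9.82
shift to align (tool units, y,z): 0.0002 0.0011 x remaining units -0.002
turn [-0.0006 -0.0051 -0.004 ]
```

>>> {"method": "arm_command", "body": {"motion": "0.002 0 0.001 0 0 0 0.05; 0 0 0 0 0 0 0.3; 0 0 0 0 0 0 0.3; 0 0 0 0 0 0 0.3; 0 0 -0.05 0 -0.004 -0.004 0.3; 0 0 -0.1 0 0 0 0.3; 0 0 -0.1 0 0 0 0.3; 0 0 -0.1 0 0 0 0.3; 0 0 -0.05 0 0 0 0.3; 0 0 0 0 0 0 0.3"}}

```text
time_s: 10.65
eef_pos: [0.6063, 0.1036, 0.1971]
eef_rot: [0.0, 0.998, -0.062, -0.006]
wrist_force: [0.6, -0.4, 0.6]
opening: 0.299
```

```bash
python3 -c "
from rel import *
st()
i,K,P=shot('wrist','pics/w8.png');np.savez('w8.npz',K=K,P=P);st()"
```

```text
t 10.65 p [0.6063 0.1036 0.1971] yawx -7.12 tilt [-0.0128  0.0001] F [ 0.65 -0.41  0.61] tq [-0.01 -0.04 -0.04] op 0.299
t 10.7 p [0.6062 0.1036 0.1964] yawx -7.13 tilt [-0.0131  0.0001] F [ 0.69 -0.69  0.75] tq [ 0.03 -0.04 -0.02] op 0.304
```

View pics/w8.png

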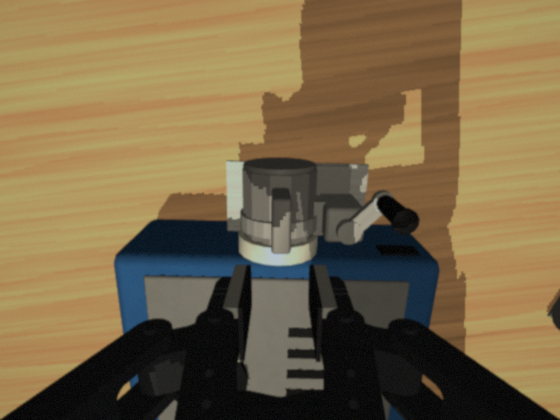

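```bash
python3 - <<'E'
from rel import *
a=cv2.imread("pics/w8.png")
cv2.imwrite("pics/w8c.png",cv2.resize(a[150:270,235:435],None,fx=4,fy=4,interpolation=cv2.INTER_CUBIC))
z=np.load('w8.npz');K,P=z['K'],z['P']
def show(n,X): print(n,((proj(K,P,S+Rs@(np.array(X)/1000))[0]-[235,150]+.4)*4).round())
show("fin",[-42,0,57]);show("fin",[-6,0,57]);show("screw40",[-14,46,40])
for ang in (155,150,145,140,135,130):
  t=np.radians(ang);h=[-14+30*np.cos(t),46+30*np.sin(t)]
  show(f"handle {ang} bot",h+[40.5]);show("  top",h+[80.5])
E
```

```text
fin [178. 199.]
fin [177. 423.]
screw40 [456. 336.]
handle 155 bot [548. 177.]
  top [623. 255.]
handle 150 bot [562. 185.]
  top [639. 264.]
handle 145 bot [575. 193.]
  top [655. 274.]
handle 140 bot [587. 203.]
  top [669. 285.]
handle 135 bot [598. 213.]
  top [682. 298.]
handle 130 bot [608. 225.]
  top [694. 312.]
```

View pics/w8c.png

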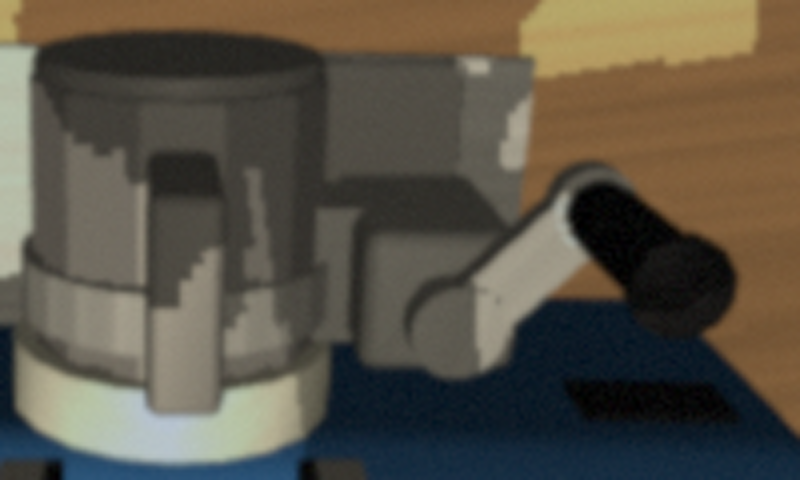

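```bash
cat > crank.py <<'E'
from rel import *
C0=np.array([-.0004,0,0.])
def hpos(ang,zt=.0475):  # TCP world for handle angle (deg), cap z of tcp
    t=np.radians(ang);return S+Rs@(C0+np.array([-.014+.03*np.cos(t),.046+.03*np.sin(t),zt]))
def crank(step=0):
    T=tcp();o=get_obs();p=Rs.T@(T[:3,3]-S)-C0;v=p[:2]-[-.014,.046];r=np.hypot(*v);a=np.degrees(np.arctan2(v[1],v[0]))
    F=Rs.T@o["wrist_force"];tg=np.array([np.sin(np.radians(a)),-np.cos(np.radians(a))]);rad=v/r
    print(f"t {o['time_s']:.2f} ang {a:.1f} r {r*1000:.1f} z {p[2]*1000:.1f} Ftan {-F[:2]@tg:.2f} Frad {-F[:2]@rad:.2f} Fz {F[2]:.1f} tilt",(Rs.T@T[:3,2])[:2].round(4),"yawerr",round(np.degrees(np.arctan2(-(Rs.T@T[:3,:3])[1,0],-(Rs.T@T[:3,:3])[0,0])),2),"op",round(o['opening'],3))
    Rt=np.c_[-Rs[:,0],Rs[:,1],-Rs[:,2]]
    tr=(R.from_matrix(T[:3,:3].T@Rt).as_rotvec(degrees=True)/60).round(4)
    for s in np.atleast_1d(step):
        d=T[:3,:3].T@(hpos(a-s)-T[:3,3])/.2
        print(" to ang",round(a-s,1),"shift",d.round(4),"turn",tr)
E
python3 -c "
from crank import *
plan(hpos(137)+[0,0,.055],-7.3);plan(hpos(137),-7.3);print(hpos(137))"
```

```text
turn units [0.001 0.012 0.003] shift after turn [0.082 0.331 0.069] shift before turn [0.081 0.332 0.069] rows>= 2
turn units [0.001 0.012 0.003] shift after turn [0.082 0.331 0.344] shift before turn [0.085 0.331 0.344] rows>= 3
[0.61390134 0.03576114 0.1275    ]
```

>>> {"method": "arm_command", "body": {"motion": "0.03 0.08 0.01 0.001 0.012 0.003 0.35; 0.03 0.12 0.02 0 0 0 0.35; 0.02 0.09 0.02 0 0 0 0.35; 0.01 0.03 0 0 0 0 0.35; 0 0 0 0 0 0 0.35"}}

```text
time_s: 11.12
eef_pos: [0.6136, 0.0374, 0.182]
eef_rot: [-0.0, 0.998, -0.062, -0.003]
wrist_force: [0.1, 0.8, -0.9]
opening: 0.352
```

```bash
python3 -c "
from crank import *
st();plan(hpos(137)+[0,0,.04],-7.3)
i,K,P=shot('wrist','pics/w9.png');np.savez('w9.npz',K=K,P=P)
def show(n,X): print(n,proj(K,P,S+Rs@(np.array(X)/1000))[0].round(1))
for ang in (150,140,137,130):
  t=np.radians(ang);h=[-14.4+30*np.cos(t),46+30*np.sin(t)]
  show(f'handle {ang} bot',h+[40.5]);show('  top',h+[80.5])
"
```

```text
t 11.12 p [0.6136 0.0374 0.182 ] yawx -7.13 tilt [-0.0056  0.0007] F [ 0.06  0.84 -0.89] tq [ 0.03 -0.02 -0.03] op 0.352
turn units [-0.     0.005  0.003] shift after turn [0.002 0.008 0.073] shift before turn [0.003 0.008 0.073] rows>= 1
handle 150 bot [273.  226.9]
  top [271.6 253.9]
handle 140 bot [280.  231.6]
  top [280.1 259.4]
handle 137 bot [281.9 233.2]
  top [282.4 261.3]
handle 130 bot [286.  237.2]
  top [287.4 266.1]
```

View pics/w9.png

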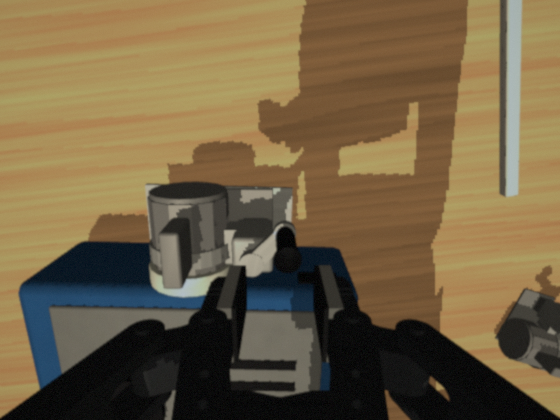

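>>> {"method": "arm_command", "body": {"motion": "0.005 0.014 0.04 0 0.005 0.003 0.35; 0 0 0.06 0 0 0 0.35; 0 0 0.04 0 0 0 0.35; 0 0 0 0 0 0 0.35"}}

```text
time_s: 11.5
eef_pos: [0.613, 0.0379, 0.1501]
eef_rot: [-0.001, 0.998, -0.063, -0.001]
wrist_force: [-1.1, -0.3, 0.3]
opening: 0.352
```

```bash
python3 -c "
from crank import *
st();plan(hpos(137)+Rs@[-.001,.0012,0],-7.3)
i,K,P=shot('wrist','pics/w10.png')
def show(n,X): print(n,proj(K,P,S+Rs@(np.array(X)/1000))[0].round(1))
t=np.radians(137);h=[-15+30*np.cos(t),47.2+30*np.sin(t)]
show('handle bot',h+[40.5]);show('  top',h+[80.5])"
```

```text
t 11.5 p [0.613  0.0379 0.1501] yawx -7.2 tilt [-0.0021  0.0016] F [-1.13 -0.27  0.35] tq [0.01 0.06 0.02] op 0.352
turn units [-0.001  0.002  0.002] shift after turn [0.011 0.016 0.113] shift before turn [0.011 0.016 0.113] rows>= 1
handle bot [285.4 252.7]
  top [286.8 291.4]
```

View pics/w10.png

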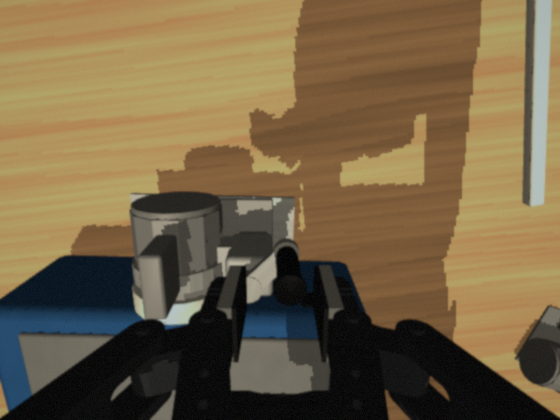

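>>> {"method": "arm_command", "body": {"motion": "0.014 0.02 0.04 0 0.002 0.002 0.35; 0 0.001 0.04 0 0 0 0.35; 0 0 0.03 0 0 0 0.35; 0 0 0 0 0 0 0.35"}}

```text
time_s: 11.88
eef_pos: [0.6158, 0.0343, 0.1265]
eef_rot: [-0.001, 0.998, -0.063, 0.0]
wrist_force: [0.2, 0.4, -0.4]
opening: 0.351
```

```bash
python3 -c "
from crank import *
st();plan(hpos(137)+Rs@[-.0016,.0022,0],-7.3)
i,K,P=shot('wrist','pics/w11.png')"
```

```text
t 11.88 p [0.6158 0.0343 0.1265] yawx -7.23 tilt [0.0008 0.0014] F [ 0.18  0.41 -0.41] tq [-0.01  0.   -0.04] op 0.351
turn units [-0.001 -0.001  0.001] shift after turn [-0.002  0.005 -0.005] shift before turn [-0.002  0.005 -0.005] rows>= 1
```

View pics/w11.png

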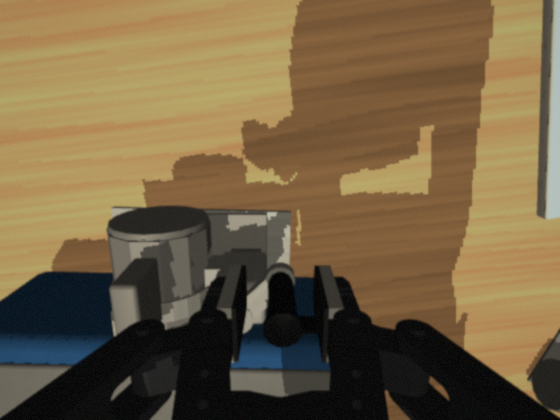

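>>> {"method": "arm_command", "body": {"motion": "0 0.004 -0.003 0 0 0 0.25; 0 0 0 0 0 0 0.18; 0 0 0 0 0 0 0.1; 0 0 0 0 0 0 0; 0 0 0 0 0 0 0; 0 0 0 0 0 0 0"}}

```text
time_s: 12.43
eef_pos: [0.6162, 0.0337, 0.1285]
eef_rot: [-0.001, 0.998, -0.063, 0.001]
wrist_force: [-0.1, -0.1, -0.9]
opening: 0.134
```

```bash
python3 -c "
from crank import *
st();crank([5,10])
i,K,P=shot('wrist','pics/w12.png');st()"
```

```text
t 12.43 p [0.6162 0.0337 0.1285] yawx -7.24 tilt [0.002  0.0019] F [-0.1  -0.07 -0.9 ] tq [ 0.08  0.01 -0.01] op 0.134
t 12.43 ang 137.7 r 33.1 z 48.5 Ftan -0.13 Frad 0.01 Fz -0.9 tilt [-0.0018 -0.0021] yawerr 0.06 op 0.134
 to ang 132.7 shift [-0.0205 -0.001   0.0048] turn [-0.002  -0.0017  0.0011]
 to ang 127.7 shift [-0.0305  0.0074  0.0048] turn [-0.002  -0.0017  0.0011]
t 12.48 p [0.6162 0.0337 0.1284] yawx -7.23 tilt [0.002  0.0019] F [ 0.09  1.28 -0.83] tq [ 0.02 -0.01 -0.05] op 0.131
```

View pics/w12.png

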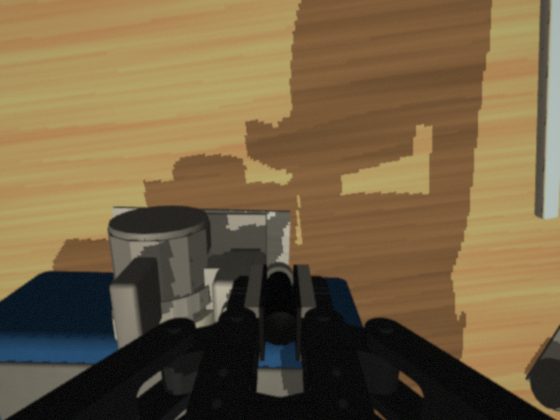

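```bash
sed -i 's/^C0=.*/C0=np.array([-.0020,.0018,0.])/; s/zt=.0475/zt=.0485/' crank.py; python3 -c "
from crank import *
crank([5,10])"
```

```text
t 12.48 ang 138.2 r 30.7 z 48.4 Ftan 0.91 Frad 0.91 Fz -0.8 tilt [-0.0017 -0.0021] yawerr 0.07 op 0.131
 to ang 133.2 shift [-0.0116  0.0072 -0.0005] turn [-0.002  -0.0016  0.0011]
 to ang 128.2 shift [-0.0215  0.0157 -0.0005] turn [-0.002  -0.0016  0.0011]
```

>>> {"method": "arm_command", "body": {"motion": "-0.009 0.009 0 -0.002 -0.0015 0.001 0; -0.01 0.009 0 0 0 0 0; -0.01 0.008 0 0 0 0 0"}}

```text
time_s: 12.73
eef_pos: [0.6112, 0.0312, 0.1285]
eef_rot: [-0.002, 0.998, -0.064, 0.002]
wrist_force: [5.0, 3.2, -3.8]
opening: 0.132
```

```bash
python3 -c "
from crank import *
crank([5,10])"
```

```text
t 12.73 ang 127.8 r 29.8 z 48.5 Ftan 5.98 Frad 0.24 Fz -3.8 tilt [-0.0041 -0.004 ] yawerr 0.0 op 0.132
 to ang 122.8 shift [-0.01    0.0085  0.0002] turn [-0.0038 -0.0039  0.0001]
 to ang 117.8 shift [-0.0213  0.0151  0.0001] turn [-0.0038 -0.0039  0.0001]
```

>>> {"method": "arm_command", "body": {"motion": "-0.013 0.009 0 -0.004 -0.004 0 0; -0.014 0.008 0 0 0 0 0; -0.015 0.006 0 0 0 0 0"}}

```text
time_s: 12.98
eef_pos: [0.6054, 0.029, 0.1289]
eef_rot: [-0.001, 0.998, -0.064, 0.004]
wrist_force: [6.0, 2.5, -5.6]
opening: 0.132
```

```bash
python3 -c "
from crank import *
crank([5,10])"
```

```text
t 12.98 ang 115.8 r 29.4 z 48.9 Ftan 6.50 Frad 0.51 Fz -5.6 tilt [-0.0088 -0.0033] yawerr -0.0 op 0.132
 to ang 110.8 shift [-0.0107  0.008   0.002 ] turn [-0.0032 -0.0084 -0.    ]
 to ang 105.8 shift [-0.0231  0.0121  0.0019] turn [-0.0032 -0.0084 -0.    ]
```

>>> {"method": "arm_command", "body": {"motion": "-0.015 0.007 0.003 -0.003 -0.008 0 0; -0.015 0.005 0.001 0 -0.001 0 0; -0.016 0.004 0.001 0 -0.001 0 0"}}

```text
time_s: 13.23
eef_pos: [0.5996, 0.0276, 0.1288]
eef_rot: [-0.001, 0.998, -0.064, 0.005]
wrist_force: [6.7, 2.2, -5.6]
opening: 0.133
```

```bash
python3 -c "
from crank import *
crank([5,10])"
```

```text
t 13.23 ang 104.2 r 29.5 z 48.8 Ftan 6.95 Frad 1.38 Fz -5.6 tilt [-0.0088 -0.0028] yawerr -0.02 op 0.133
 to ang 99.2 shift [-0.0122  0.0053  0.0014] turn [-0.0027 -0.0084 -0.0003]
 to ang 94.2 shift [-0.0252  0.0068  0.0013] turn [-0.0027 -0.0084 -0.0003]
```

>>> {"method": "arm_command", "body": {"motion": "-0.015 0.003 0.004 -0.003 -0.008 0 0; -0.015 0.002 0.002 0 -0.002 0 0"}}

```text
time_s: 13.4
eef_pos: [0.5965, 0.0272, 0.1287]
eef_rot: [-0.0, 0.998, -0.064, 0.003]
wrist_force: [6.2, 2.4, -4.3]
opening: 0.136
```

```bash
python3 -c "
from crank import *
crank([5,10])"
```

```text
t 13.40 ang 98.1 r 29.6 z 48.7 Ftan 6.27 Frad 2.35 Fz -4.3 tilt [-0.0065 -0.0007] yawerr -0.05 op 0.136
 to ang 93.1 shift [-0.0128  0.003   0.0009] turn [-0.0006 -0.0063 -0.0008]
 to ang 88.1 shift [-0.0259  0.0032  0.0008] turn [-0.0006 -0.0063 -0.0008]
```

>>> {"method": "arm_command", "body": {"motion": "-0.016 0 0.004 -0.001 -0.006 -0.001 0; -0.016 0 0.002 0 -0.002 0 0"}}

```text
time_s: 13.57
eef_pos: [0.5935, 0.0275, 0.1288]
eef_rot: [0.0, 0.998, -0.064, 0.004]
wrist_force: [6.7, 0.9, -4.8]
opening: 0.134
```

```bash
python3 -c "
from crank import *
crank([5,10])"
```

```text
t 13.57 ang 92.3 r 29.5 z 48.8 Ftan 6.64 Frad 1.51 Fz -4.8 tilt [-0.0071 -0.0001] yawerr -0.01 op 0.134
 to ang 87.3 shift [-0.013   0.0027  0.0015] turn [-0.0001 -0.0067 -0.0002]
 to ang 82.3 shift [-0.026   0.0015  0.0014] turn [-0.0001 -0.0067 -0.0002]
```

>>> {"method": "arm_command", "body": {"motion": "-0.016 -0.001 0.004 0 -0.006 0 0; -0.016 -0.003 0.002 0 -0.002 0 0"}}

```text
time_s: 13.73
eef_pos: [0.5908, 0.0282, 0.129]
eef_rot: [0.0, 0.998, -0.064, 0.004]
wrist_force: [6.4, 1.2, -4.9]
opening: 0.13
```

```bash
python3 -c "
from crank import *
crank([5,10])"
```

```text
t 13.73 ang 86.9 r 29.1 z 49.0 Ftan 6.11 Frad 2.34 Fz -4.9 tilt [-0.0082  0.0001] yawerr -0.04 op 0.13
 to ang 81.9 shift [-0.0133  0.0032  0.0024] turn [ 0.0001 -0.0078 -0.0007]
 to ang 76.9 shift [-0.0261  0.0008  0.0023] turn [ 0.0001 -0.0078 -0.0007]
```

>>> {"method": "arm_command", "body": {"motion": "-0.016 -0.003 0.004 0 -0.006 0 0; -0.016 -0.004 0.002 0 -0.002 0 0"}}

```text
time_s: 13.9
eef_pos: [0.5885, 0.0292, 0.1293]
eef_rot: [0.001, 0.998, -0.064, 0.005]
wrist_force: [7.4, -0.6, -4.3]
opening: 0.133
```

```bash
python3 -c "
from crank import *
crank([5,10])"
```

```text
t 13.90 ang 82.0 r 28.7 z 49.3 Ftan 7.27 Frad 1.40 Fz -4.3 tilt [-0.0101  0.0007] yawerr -0.08 op 0.133
 to ang 77.0 shift [-0.0138  0.0041  0.0039] turn [ 0.0007 -0.0096 -0.0013]
 to ang 72.0 shift [-0.0264  0.0007  0.0038] turn [ 0.0007 -0.0096 -0.0013]
```

>>> {"method": "arm_command", "body": {"motion": "-0.016 -0.003 0.005 0 -0.01 -0.001 0; -0.016 -0.004 0.002 0 -0.003 0 0"}}

```text
time_s: 14.07
eef_pos: [0.5864, 0.03, 0.1295]
eef_rot: [0.001, 0.998, -0.064, 0.004]
wrist_force: [8.7, -0.1, -5.4]
opening: 0.133
```

```bash
python3 -c "
from crank import *
crank([5,10])"
```

```text
t 14.07 ang 77.5 r 28.5 z 49.5 Ftan 8.19 Frad 2.89 Fz -5.4 tilt [-0.0071  0.0015] yawerr -0.05 op 0.133
 to ang 72.5 shift [-0.0143  0.0039  0.005 ] turn [ 0.0014 -0.0068 -0.0009]
 to ang 67.5 shift [-0.0266 -0.0006  0.0049] turn [ 0.0014 -0.0068 -0.0009]
```

>>> {"method": "arm_command", "body": {"motion": "-0.016 -0.004 0.005 0 -0.008 0 0; -0.016 -0.005 0.002 0 -0.003 0 0"}}

```text
time_s: 14.23
eef_pos: [0.5846, 0.0309, 0.1298]
eef_rot: [0.002, 0.998, -0.064, 0.003]
wrist_force: [8.2, -0.7, -5.8]
opening: 0.135
```

```bash
python3 -c "
from crank import *
crank([5,10])"
```

```text
t 14.23 ang 73.4 r 28.4 z 49.8 Ftan 7.74 Frad 2.66 Fz -5.8 tilt [-0.0068  0.0029] yawerr -0.09 op 0.135
 to ang 68.4 shift [-0.0147  0.0035  0.0062] turn [ 0.0027 -0.0065 -0.0016]
 to ang 63.4 shift [-0.0267 -0.0018  0.0061] turn [ 0.0027 -0.0065 -0.0016]
```

>>> {"method": "arm_command", "body": {"motion": "-0.016 -0.006 0.007 0.002 -0.007 -0.001 0; -0.016 -0.007 0.003 0 -0.003 0 0"}}

```text
time_s: 14.4
eef_pos: [0.5834, 0.0317, 0.1299]
eef_rot: [0.002, 0.998, -0.064, 0.004]
wrist_force: [8.3, -2.8, -5.5]
opening: 0.137
```

```bash
python3 -c "
from crank import *
crank([5,10])"
```

```text
t 14.40 ang 70.6 r 28.2 z 49.9 Ftan 8.71 Frad 1.23 Fz -5.5 tilt [-0.0087  0.0035] yawerr -0.07 op 0.137
 to ang 65.6 shift [-0.0152  0.0037  0.0068] turn [ 0.0033 -0.0083 -0.0011]
 to ang 60.6 shift [-0.0269 -0.0022  0.0067] turn [ 0.0033 -0.0083 -0.0011]
```

>>> {"method": "arm_command", "body": {"motion": "-0.016 -0.006 0.006 0.002 -0.007 -0.001 0; -0.016 -0.008 0.003 0 -0.003 0 0"}}

```text
time_s: 14.57
eef_pos: [0.5823, 0.0324, 0.1301]
eef_rot: [0.003, 0.998, -0.064, 0.005]
wrist_force: [7.8, -2.8, -4.8]
opening: 0.133
```

```bash
python3 -c "
from crank import *
crank([5,10])"
```

```text
t 14.57 ang 67.9 r 28.1 z 50.1 Ftan 8.15 Frad 1.41 Fz -4.8 tilt [-0.0109  0.0045] yawerr -0.05 op 0.133
 to ang 62.9 shift [-0.0156  0.0034  0.0079] turn [ 0.0043 -0.0104 -0.0008]
 to ang 57.9 shift [-0.027  -0.003   0.0078] turn [ 0.0043 -0.0104 -0.0008]
```

>>> {"method": "arm_command", "body": {"motion": "-0.018 -0.007 0.008 0.003 -0.011 0 0; -0.018 -0.008 0.004 0 -0.004 0 0"}}

```text
time_s: 14.73
eef_pos: [0.5809, 0.0329, 0.1301]
eef_rot: [0.003, 0.998, -0.065, 0.004]
wrist_force: [8.1, -3.1, -6.3]
opening: 0.133
```

```bash
python3 -c "
from crank import *
crank([5,10])"
```

```text
t 14.73 ang 64.8 r 28.4 z 50.1 Ftan 8.51 Frad 1.78 Fz -6.3 tilt [-0.0088  0.005 ] yawerr -0.1 op 0.133
 to ang 59.8 shift [-0.0151  0.0012  0.0077] turn [ 0.0048 -0.0084 -0.0018]
 to ang 54.8 shift [-0.0261 -0.0058  0.0076] turn [ 0.0048 -0.0084 -0.0018]
```

>>> {"method": "arm_command", "body": {"motion": "-0.018 -0.007 0.008 0.003 -0.011 0 0; -0.018 -0.009 0.004 0 -0.004 0 0"}}

```text
time_s: 14.9
eef_pos: [0.5798, 0.0335, 0.1301]
eef_rot: [0.003, 0.998, -0.065, 0.004]
wrist_force: [9.7, -3.9, -5.8]
opening: 0.133
```

```bash
python3 -c "
from crank import *
crank([5,10])
i,K,P=shot('wrist','pics/w13.png')"
```

```text
t 14.90 ang 62.3 r 28.5 z 50.1 Ftan 10.23 Frad 2.33 Fz -5.8 tilt [-0.0074  0.0056] yawerr -0.16 op 0.133
 to ang 57.3 shift [-0.0149  0.0001  0.0079] turn [ 0.0053 -0.007  -0.0028]
 to ang 52.3 shift [-0.0256 -0.0074  0.0078] turn [ 0.0053 -0.007  -0.0028]
```

View pics/w13.png

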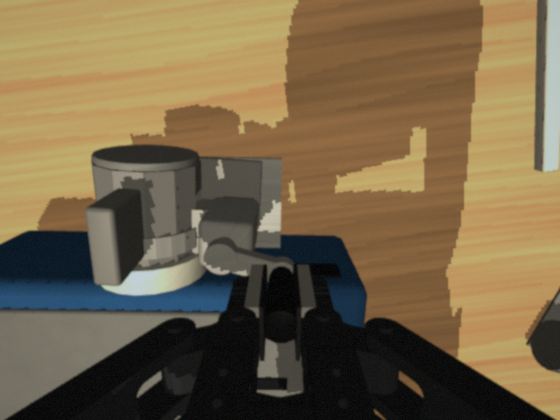

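```bash
python3 - <<'E'
from crank import *
from scipy.optimize import least_squares
W=np.array([[.6162,.0337],[.6112,.0312],[.6054,.029],[.5996,.0276],[.5965,.0272],[.5935,.0275],[.5908,.0282],[.5885,.0292],[.5864,.03],[.5846,.0309],[.5834,.0317],[.5823,.0324],[.5809,.0329],[.5798,.0335]])
F=np.array([[0,0],[5,3.2],[6,2.5],[6.7,2.2],[6.2,2.4],[6.7,.9],[6.4,1.2],[7.4,-.6],[8.7,-.1],[8.2,-.7],[8.3,-2.8],[7.8,-2.8],[8.1,-3.1],[9.7,-3.9]])
L=(W-S[:2])@Rs[:2,:2]*1000
f=-F@Rs[:2,:2]
for fixr in (True,False):
  s=least_squares(lambda v:np.hypot(L[1:,0]-v[0],L[1:,1]-v[1])-(30 if fixr else v[2]),[-16,48,30])
  c=s.x;a=np.arctan2(L[:,1]-c[1],L[:,0]-c[0])
  print(c.round(2),s.fun.round(2),"ang",np.degrees(a).round(1))
  ft=f[:,0]*np.sin(a)-f[:,1]*np.cos(a);print("Ft",ft.round(1),"Fmag",np.hypot(*f.T).round(1))
  for k in (10,12.5,15):
    g=least_squares(lambda v:v[0]+k*np.maximum(0,v[1]-a[1:])-ft[1:],[6,1.4]);print(k,g.x[0].round(2),np.degrees(g.x[1]).round(1),"rise now",(k*(g.x[1]-a[-1])).round(2),(2*g.cost)**.5)
E
```

```text
[-17.58  46.78  30.  ] [-0.33 -0.34  0.12  0.5   0.47  0.29 -0.05 -0.08 -0.16 -0.31 -0.36 -0.02
  0.13] ang [134.8 124.2 112.2 100.7  94.9  89.2  83.9  79.2  74.9  71.1  68.3  65.8
  63.   60.6]
Ft [ 0.   5.9  6.4  6.8  6.1  6.5  5.9  7.2  8.1  7.7  8.6  8.1  8.4 10.1] Fmag [ 0.   5.9  6.5  7.1  6.6  6.8  6.5  7.4  8.7  8.2  8.8  8.3  8.7 10.5]
10 6.29 80.6 rise now 3.49 1.8522576866500478
12.5 6.42 76.8 rise now 3.54 2.144619606665027
15 6.42 75.2 rise now 3.83 2.468649630131846
[-17.59  49.89  27.08] [ 0.06 -0.28 -0.01  0.31  0.28  0.11 -0.19 -0.15 -0.16 -0.26 -0.25  0.16
  0.38] ang [139.3 127.8 114.7 101.9  95.4  89.1  83.2  78.   73.2  68.9  65.8  63.
  60.   57.4]
Ft [0.  5.9 6.5 6.9 6.1 6.5 5.9 7.2 8.  7.5 8.5 8.  8.3 9.9] Fmag [ 0.   5.9  6.5  7.1  6.6  6.8  6.5  7.4  8.7  8.2  8.8  8.3  8.7 10.5]
10 6.43 76.0 rise now 3.24 1.9843702824538245
12.5 6.43 73.7 rise now 3.56 2.3062693471392772
15 6.62 70.1 rise now 3.32 2.360391852223341
```

>>> {"method": "arm_command", "body": {"motion": "-0.018 -0.009 0.015 0.004 -0.008 -0.002 0; -0.018 -0.01 0.008 0 -0.004 0 0"}}

```text
time_s: 15.12
eef_pos: [0.5795, 0.0335, 0.1296]
eef_rot: [0.004, 0.998, -0.064, 0.005]
wrist_force: [6.9, -5.8, -1.0]
opening: 0.133
```

```bash
python3 -c "
from crank import *
crank([5])"
```

```text
t 15.12 ang 61.9 r 28.7 z 49.6 Ftan 9.01 Frad -0.71 Fz -1.0 tilt [-0.0113  0.0075] yawerr -0.09 op 0.133
 to ang 56.9 shift [-0.0145 -0.0008  0.0052] turn [ 0.0072 -0.0108 -0.0015]
```

>>> {"method": "arm_command", "body": {"motion": "-0.022 -0.008 0.006 0.006 -0.012 -0.001 0; -0.022 -0.01 0.005 0 -0.004 0 0"}}

```text
time_s: 15.28
eef_pos: [0.5775, 0.0347, 0.1299]
eef_rot: [0.002, 0.998, -0.065, 0.005]
wrist_force: [10.5, -4.0, -8.3]
opening: 0.136
```

```bash
python3 -c "
from crank import *
crank([5])"
```

```text
t 15.28 ang 57.3 r 28.9 z 49.9 Ftan 10.63 Frad 3.70 Fz -8.3 tilt [-0.0103  0.0043] yawerr -0.1 op 0.136
 to ang 52.3 shift [-0.0136 -0.0031  0.007 ] turn [ 0.0041 -0.0098 -0.0018]
```

>>> {"method": "arm_command", "body": {"motion": "-0.022 -0.011 0.008 0.004 -0.01 -0.001 0"}}

```text
time_s: 15.37
eef_pos: [0.5764, 0.0353, 0.1296]
eef_rot: [0.002, 0.998, -0.064, 0.004]
wrist_force: [9.2, -7.8, -2.3]
opening: 0.134
```

```bash
python3 -c "
from crank import *
crank([5])"
```

```text
t 15.37 ang 54.8 r 29.2 z 49.6 Ftan 12.05 Frad 0.46 Fz -2.3 tilt [-0.0076  0.0026] yawerr -0.08 op 0.134
 to ang 49.8 shift [-0.0127 -0.0047  0.0052] turn [ 0.0025 -0.0073 -0.0013]
```

```bash
python3 - <<'E'
from crank import *
from scipy.optimize import least_squares
W=np.array([[.6112,.0312],[.6054,.029],[.5996,.0276],[.5965,.0272],[.5935,.0275],[.5908,.0282],[.5885,.0292],[.5864,.03],[.5846,.0309],[.5834,.0317],[.5823,.0324],[.5809,.0329],[.5798,.0335],[.5795,.0335],[.5775,.0347],[.5764,.0353]])
F=np.array([[5,3.2],[6,2.5],[6.7,2.2],[6.2,2.4],[6.7,.9],[6.4,1.2],[7.4,-.6],[8.7,-.1],[8.2,-.7],[8.3,-2.8],[7.8,-2.8],[8.1,-3.1],[9.7,-3.9],[6.9,-5.8],[10.5,-4],[9.2,-7.8]])
L=(W-S[:2])@Rs[:2,:2]*1000
f=-F@Rs[:2,:2]
s=least_squares(lambda v:np.hypot(L[:,0]-v[0],L[:,1]-v[1])-30,[-16,48])
c=s.x;a=np.arctan2(L[:,1]-c[1],L[:,0]-c[0])
ft=f[:,0]*np.sin(a)-f[:,1]*np.cos(a);print(c,np.degrees(a).round(1),ft.round(1))
for k in (8,10,12.5,15):
    g=least_squares(lambda v:v[0]+k*np.maximum(0,v[1]-a)-ft,[6,1.4]);print(k,g.x[0].round(2),np.degrees(g.x[1]).round(1),"rise now",(k*(g.x[1]-a[-1])).round(2),(2*g.cost)**.5)
E
```

```text
[-17.16219208  46.81151785] [124.9 112.9 101.5  95.7  90.   84.7  80.   75.7  71.8  69.   66.5  63.7
  61.3  60.8  56.5  54.2] [ 5.9  6.5  6.8  6.1  6.5  6.   7.2  8.1  7.7  8.6  8.1  8.5 10.1  9.
 10.6 12. ]
8 6.36 84.7 rise now 4.27 2.3033546751443437
10 6.31 81.4 rise now 4.75 2.2977088545784445
12.5 6.44 77.0 rise now 4.99 2.49941269369093
15 6.65 73.2 rise now 4.99 2.6475205525089063
```

The fitted force rise is now about 4.8 N above free running, which is snug. I'll let go now.

>>> {"method": "arm_command", "body": {"motion": "0.003 0.002 0 0 0 0 0; 0 0 0 0 0 0 0.1; 0 0 0 0 0 0 0.3; 0 0 0 0 0 0 0.35; 0 0 0 0 0 0 0.35; 0 0 -0.05 0 -0.006 0 0.35; 0 0 -0.1 0 0 0 0.35; 0 0 -0.12 0 0 0 0.35; 0 0 -0.12 0 0 0 0.35; 0 0 -0.08 0 0 0 0.35"}}

```text
time_s: 16.2
eef_pos: [0.5737, 0.0334, 0.2234]
eef_rot: [0.003, 0.998, -0.065, -0.003]
wrist_force: [-0.2, 0.6, 0.2]
opening: 0.351
```

```bash
python3 -c "
from crank import *
st()
i,K,P=shot('wrist','pics/w14.png');np.savez('w14.npz',K=K,P=P)
cv2.imwrite('pics/w14c.png',cv2.resize(cv2.imread('pics/w14.png')[130:330,70:370],None,fx=2.6,fy=2.6,interpolation=2))"
```

```text
t 16.2 p [0.5737 0.0334 0.2234] yawx -7.42 tilt [-0.0066 -0.0047] F [-0.2   0.6   0.23] tq [ 0.01 -0.03  0.03] op 0.351
```

View pics/w14c.png

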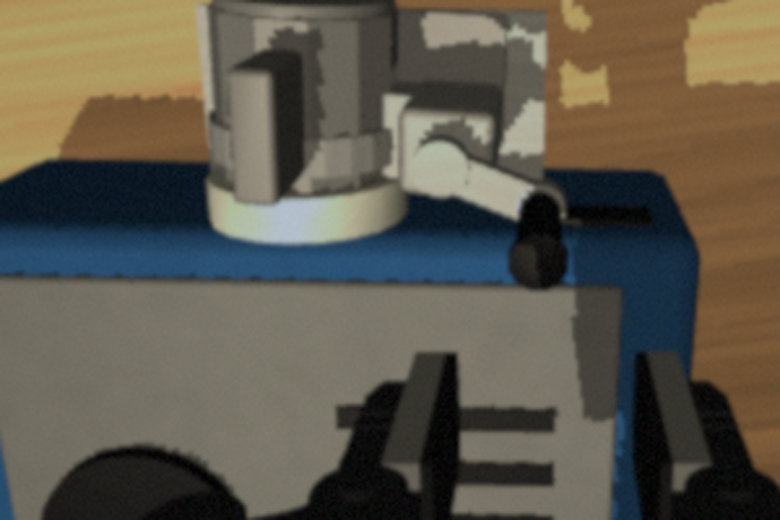

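>>> {"method": "arm_command", "body": {"motion": "-0.05 0.08 -0.08 0 0 0 0.35; -0.08 0.12 -0.1 0 0 0 0.35; -0.1 0.15 -0.08 0 0 0 0.35; -0.1 0.15 -0.05 0 0 0 0.35; -0.05 0.1 0 0 0 0 0.35; 0 0 0 0 0 0 0.35"}}

```text
time_s: 16.75
eef_pos: [0.4819, -0.079, 0.2942]
eef_rot: [0.005, 0.998, -0.062, 0.002]
wrist_force: [0.3, -0.4, 0.6]
opening: 0.351
```

```bash
python3 -c "
from crank import *
st()
shot('scene','pics/s15.png');shot('top','pics/t15.png')
a=cv2.resize(cv2.imread('pics/s15.png')[240:350,270:370],None,fx=4,fy=4,interpolation=2)
b=cv2.resize(cv2.imread('pics/t15.png')[130:240,130:230],None,fx=4,fy=4,interpolation=2)
cv2.imwrite('pics/c15.png',np.hstack([a,b]))"
```

```text
t 16.75 p [ 0.4819 -0.079   0.2942] yawx -7.1 tilt [ 0.0029 -0.0102] F [ 0.32 -0.41  0.56] tq [ 0.01  0.05 -0.05] op 0.351
```

View pics/c15.png

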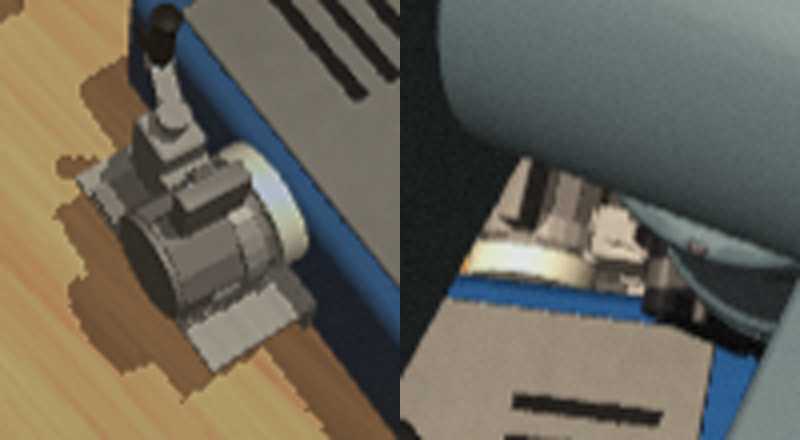

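View pics/t15.png

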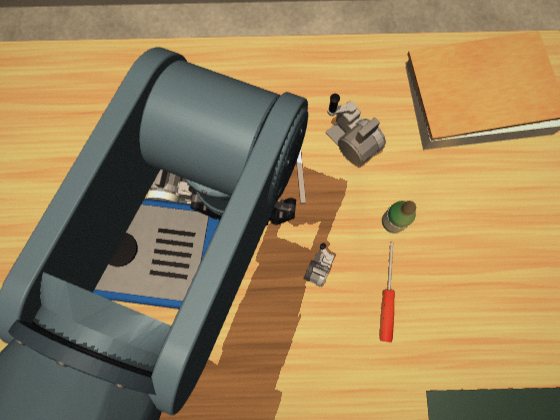

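The scene crop shows the cap's mouth flush on the white collar with the crank clear. The top view shows the bystanders where they started, and the robot is touching nothing.

```bash
python3 -c "
from bench import *
print(hand_in())"
```

```text
the job is handed in; nothing more can be done
None
```

The middle-sized cap is fitted on the stub, screwed snug and released. I handed the job in after about 17 s of robot time; hand-in gives no verdict.

- **Seating:** I pushed the cap over the barbs with about 6 N. At the collar, two further commanded pushes (8 to 11.5 N, slightly over the 8 N you called ample) moved it no more, about 0.4 mm from my estimated home position. The last scene picture shows its mouth flush on the collar.
- **Tightening:** I turned the crank clockwise about 1.4 rad. Running free took about 6.4 N. At the end the push was 4.3 to 5.0 N above that, depending on the slope assumed in the fit.
- **Disagreement:** the single last reading was higher, 12.0 N, or about 5.6 N above free running. Readings scatter by about 0.7 N, and this is still below the 7 N limit.
- **Side load:** while turning, the wrist also pulled upward on the handle by up to 8 N. The final pictures show no shift of the cap.
- **Other things on the table:** in the last top picture the look-alikes, oil bottle and screwdriver stand where they were. The arm hid most of the cutting stick, and what showed looked unmoved.

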